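Put the inks up in the sloping rack and the scraper on its rest

TASK

Clear up the inking place: put each of the three ink tubes into the lane of the sloping rack that carries its colour, cap end downhill, so that it slides down and its cap comes to rest against the end stop. Lay the red-handled scraper by its handle in the two notches of the wooden rest, clear of the worktop. Leave the silver ink tin and the matchbox where they are.

Things in the scene. Friction and masses are not known exactly. Their poses are not given: they have to be found in the camera images.
- tube_blue: white ink tube with a blue band and a black cap, 39 x 134 x 27 mm, lying flat. Origin: centre of its underside; y axis along the tube to the cap (cap tip y = +67 mm, flat tail y = -67), z up. Underside flat. Grasp across x near the centre of mass at y = +6 mm, where it is 32 mm wide and 25 high; it tapers in width from 38 mm at the tail to 28 at the shoulder (y = +48).
- tube_red: white ink tube with a red band and a black cap, 39 x 134 x 27 mm, lying flat. Origin: centre of its underside; y axis along the tube to the cap (cap tip y = +67 mm, flat tail y = -67), z up. Underside flat. Grasp across x near the centre of mass at y = +6 mm, where it is 32 mm wide and 25 high; it tapers in width from 38 mm at the tail to 28 at the shoulder (y = +48).
- tube_yellow: white ink tube with a yellow band and a black cap, 39 x 134 x 27 mm, lying flat. Origin: centre of its underside; y axis along the tube to the cap (cap tip y = +67 mm, flat tail y = -67), z up. Underside flat. Grasp across x near the centre of mass at y = +6 mm, where it is 32 mm wide and 25 high; it tapers in width from 38 mm at the tail to 28 at the shoulder (y = +48).
- lane_blue: fixed sloping grey channel with a blue tag at its low end, one of 3 side by side (75 mm). Origin: worktop under its middle; x uphill. Slick floor: meets the stop (27 mm high) at x -85, z 20 mm; climbs 20 deg to x +94, z 85. A tube let go slides to the stop. 58 mm clear between lips 12 mm high. Tube home: its origin at x -22, y 0, z 43 mm, its y axis along -x, 20 deg down.
- lane_red: fixed sloping grey channel with a red tag at its low end, one of 3 side by side (75 mm). Origin: worktop under its middle; x uphill. Slick floor: meets the stop (27 mm high) at x -85, z 20 mm; climbs 20 deg to x +94, z 85. A tube let go slides to the stop. 58 mm clear between lips 12 mm high. Tube home: its origin at x -22, y 0, z 43 mm, its y axis along -x, 20 deg down.
- lane_yellow: fixed sloping grey channel with a yellow tag at its low end, one of 3 side by side (75 mm). Origin: worktop under its middle; x uphill. Slick floor: meets the stop (27 mm high) at x -85, z 20 mm; climbs 20 deg to x +94, z 85. A tube let go slides to the stop. 58 mm clear between lips 12 mm high. Tube home: its origin at x -22, y 0, z 43 mm, its y axis along -x, 20 deg down.
- scraper: plate scraper, red handle, steel blade, 24 x 204 x 18 mm, lying flat. Origin: underside, mid-length; z up, y axis towards the handle's end. Handle: y = -13 to +102 mm, 24 mm wide, z = 1 to 18 mm; blade: thinner, to y = -102 mm. Centre of mass at y = +40 mm: grasp the handle there, across x.
- rest: fixed beech rest: foot 62 x 104 x 10 mm, two notched uprights 12 mm thick at y = -36 and +36 mm. Origin: foot's underside, centre; scraper lies along y. Notch floors 29 mm wide at z = 34 mm, sides flare to 53 mm wide at z = 53. 60 mm free between uprights for fingers. Handle in both notches, either way round, centre of mass over the middle; scraper's origin then at z = 33 mm.
- ink_tin: silver ink tin with a blue and white label, 61 mm across, 88 mm high; a bystander, leave it standing. Origin: centre of its underside.
- matchbox: matchbox with a yellow top and red sides, 36 x 53 x 15 mm, lying flat; a bystander, leave it alone. Origin: centre of its underside.

How it is judged (in metres and radians):
At the end, for the whole second after the job is handed in: Each tube in the lane of its colour, cap downhill (slope 13 to 27 deg), within 12 mm of home along the lane, 14 across, 11 in height; scraper level in both notches: 10 deg, 10 mm across, 70 mm along, origin 27 to 41 mm up; all at rest; tin and matchbox upright, moved under 30 mm (x of tube_blue in the frame of lane_blue between -0.034 and -0.01 m and y of tube_blue in the frame of lane_blue between -0.014 and 0.014 m and z of tube_blue in the frame of lane_blue between 0.033 and 0.055 m and angle between tube_blue's own y axis and vertical between 1.8 and 2.04 rad and linear speed of each of tube_blue, tube_red, tube_yellow, scraper below 0.01 m/s and x of tube_red in the frame of lane_red between -0.034 and -0.01 m and y of tube_red in the frame of lane_red between -0.014 and 0.014 m and z of tube_red in the frame of lane_red between 0.033 and 0.055 m and angle between tube_red's own y axis and vertical between 1.8 and 2.04 rad and x of tube_yellow in the frame of lane_yellow between -0.034 and -0.01 m and y of tube_yellow in the frame of lane_yellow between -0.014 and 0.014 m and z of tube_yellow in the frame of lane_yellow between 0.033 and 0.055 m and angle between tube_yellow's own y axis and vertical between 1.8 and 2.04 rad and x of scraper in the frame of rest between -0.01 and 0.01 m and y of scraper in the frame of rest between -0.07 and 0.07 m and z of scraper in the frame of rest between 0.027 and 0.041 m and angle between scraper's own y axis and vertical between 1.48 and 1.66 rad and angle between the y axis of scraper and the y axis of rest, either way round below 0.17 rad and angle between scraper's own z axis and vertical below 0.12 rad); the robot touches nothing.
It fails at once if the silver ink tin is knocked over or pushed away (distance of ink_tin from where it was at the start of the episode above 0.03 m or angle between ink_tin's own z axis and vertical above 0.3 rad).
It fails at once if the matchbox is knocked over or pushed away (distance of matchbox from where it was at the start of the episode above 0.03 m or angle between matchbox's own z axis and vertical above 0.3 rad).
It also fails if it takes over 93 s, if anything falls off the work surface, if the arm or the gripper's body presses on something with over 40 N, if the wrist force passes 120 N, or if a joint passes its speed limit or range.

ROBOT

A 6-joint arm with a two-finger parallel gripper is mounted at the origin on a cart in front of the work surface, level with it; the furniture and walls round the work are solid. World frame = base frame: x ahead of the robot, y to its left, z up, the work surface at z = 0. Lengths are in m, angles in degrees, forces in N, time in s.
With the tool pointing down it reaches from about 0.375 to 0.9 m from the base axis. Payload 3.1 kg.
Tool frame: the origin (TCP) lies on the centre line of the jaws, within the pads' length; the fingertips stand 17 mm ahead of it and the grasp point (between the pads) lies 2 mm behind it; z points along the fingers, y is the line along which they close (so a half turn about z gives the same grasp; the last joint's range is limited). The gripper opens to 87 mm and grips with 3 to 60 N. Pads are 19 mm wide; open, the fingers measure 117 mm over their backs; the gripper's body (75 mm by 190 mm) begins 51 mm behind the grasp point.
Start: joints at [53.543, 30.224, 82.088, -0, 67.689, -10.227], TCP at [0.276, 0.561, 0.24] pointing down, gripper open.
Joint ranges: [-176.69, 176.69], [-43.24, 126.21], [12.49, 139.97], [-82, 262], [0, 151.66], [-163.58, 163.58]. Speed limits (degrees/s): [159.86, 159.86, 180, 180, 180, 180].

INTERFACE

Orientations are given as a 3x3 rotation matrix whose columns are the frame's x, y, z axes.
In Python, from rig import bot, imaging, finder gives the robot as it stands. The module is installed in compiled form; this text tells all that it offers.
- The arm moves only by the tool play_rows, never from a script. Its argument "motion" is a list that holds one entry, the list of rows, each a list of 6 numbers: the shift along the tool's x, y, z in normalised numbers (1 is 0.4 m), then the turn, a rotation vector about the tool's x, y, z in shares of 90 degrees (1.0 is 90 degrees). In form: [[[dx, dy, dz, wx, wy, wz], ...]]. A call has 1 to 8 rows; each row is the pose to reach, as a shift and turn from the pose commanded when the call began, along the tool's axes at that moment; what a row does not reach only later rows make up. A row lasts 1/12 s, in which the tool goes at most 41.7 mm and 7.16 degrees, less where a joint would pass 70% of its speed; a pose out of reach is approached as far as the arm can. Shift and turn numbers lie between -1 and 1, and a call with a number outside is refused. A call with a gripper value outside its range is refused whole. "fingers" is the finger opening in m, from 0 to 0.087, set as the call begins (left out, the last holds). The fingers move at their own pace and stop on an object; the grip force is fixed at half the most. Time passes only in rows, so rows that repeat a pose let the fingers close. It gives the time, the measured TCP pose, the force, the opening and the grip force at its end, in the units of the state.
- bot.read_state(): the state, without advancing time (a new reading comes with each control period).
- imaging.capture(name): name is "side" or "top" or "wrist"; returns a dict with "frame" (400x640x3 uint8, red, green, blue), "camera_matrix" (3x3 intrinsics, pixels), "R" (3x3) and "t" (3): a world point X has camera coordinates R X + t. Camera axes: x right, y down, z forward; pixel columns grow to the right and rows downward; lengths in m; the calibration is good to about 2 mm. A picture is of the moment at which its call begins. There is no depth.
- bot.hand_in(): hands the job in; it is judged then, once.
Trained networks look in the newest picture that a camera, given by its name, has taken for a name from the list of things; names that differ only in an ending like _2 or _b are one class to them, and where a whole thing is asked for, a point or a joint stands for the part that bears it (a point fixed in the world has none). Each returns a list of dicts, best first, with "confidence" (0 to 1); they miss things now and then, are a little off and sometimes report something else, mostly with a low value. They report only what shows in the picture. A call takes as long as a camera call.
- finder.recognise(camera, name): "at" ([x, y, z] in m, in world coordinates, good to about 4 mm: the middle of the surface that is visible of it).
- finder.outline_of(camera, name): "pixels" (400x640 bool, what is visible of it).
The state is a dict: "time_s": time; "joint_positions": joint angles; "qvel": joint speeds; "tau": joint torques, N m; "position": TCP position; "tcp_rot": TCP orientation; "force": force on the tool from outside, world axes, zero at the start; "moment": the same for the moment, N m; "opening": opening from 0.0 (shut) to 1.0 (fully open); "grasp_force": force on a finger pad.
Only numpy, scipy, OpenCV 4.12 (cv2) and the standard library are available. Lean on these libraries where they do the work, as an engineer would, in place of code of your own. Each camera call takes 0.05 s, during which the arm holds its last target. There are 200 camera calls.

## Working session

There is one attempt and no reset: what is moved stays moved. The work goes in short steps, Python scripts to look and compute and a tool call to move; the robot and the scene stay as the last step left them, time stands still between calls to the robot, and variables do not carry over. Pictures are saved under pics/ and viewed, at most 14 in all, crops included, and the job is handed in when it is done.

Besides the shell and the picture viewer there is one more tool, called after "Request:" by a JSON object that holds its "method" and its "body". play_rows: Moves the arm, as the interface text tells. Its arguments: {"type":"object","properties":{"motion":{"type":"array"},"fingers":{"type":"number"}},"required":["motion"]}

```bash
mkdir -p pics; cat > h.py <<'E'
import numpy as np, cv2
from rig import bot, imaging, finder
def snap(c,fn=None):
    d=imaging.capture(c)
    if fn: cv2.imwrite('pics/'+fn,d['frame'][:,:,::-1])
    return d
def ray(d,uv):
    K,R,t=map(np.array,(d['camera_matrix'],d['R'],d['t']))
    v=R.T@np.linalg.solve(K,[uv[0],uv[1],1.]); return -R.T@t,v
def onplane(d,uv,z):
    o,v=ray(d,uv); return o+v*(z-o[2])/v[2]
def proj(d,X):
    x=np.array(d['R'])@np.array(X)+np.array(d['t']); x=np.array(d['camera_matrix'])@x; return x[:2]/x[2]
E
python3 - <<'E'
from h import *
s=bot.read_state(); print(s['time_s'],s['position'],s['tcp_rot'])
for c in ('top','side','wrist'):
    d=snap(c,c+'1.png'); print(c,-np.array(d['R']).T@np.array(d['t']))
    for n in 'tube_blue tube_red tube_yellow lane_blue lane_red lane_yellow scraper rest ink_tin matchbox'.split():
        try:
            r=finder.recognise(c,n); print(n,[(np.round(q['at'],3).tolist(),round(q['confidence'],2)) for q in r[:3]])
        except Exception as e: print(n,e)
E
```

```text
0.0 [0.27579741 0.56008296 0.23856718] [[-8.97050340e-01  4.41926576e-01 -1.26041855e-03]
 [ 4.41928236e-01  8.97048661e-01 -1.77041722e-03]
 [ 3.48262356e-04 -2.14516792e-03 -9.99997638e-01]]
top [ 0.34061921 -0.00319455  1.58120545]
tube_blue [([0.383, -0.193, 0.015], 0.75)]
tube_red [([0.42, 0.149, 0.021], 0.82), ([0.418, -0.031, 0.018], 0.23)]
tube_yellow [([0.419, -0.029, 0.014], 0.78), ([0.464, 0.423, 0.02], 0.75), ([0.581, -0.417, 0.085], 0.29)]
lane_blue [([0.597, -0.155, 0.054], 0.71)]
lane_red [([0.587, -0.224, 0.051], 0.88)]
lane_yellow [([0.583, -0.298, 0.046], 0.96)]
scraper [([0.418, -0.37, 0.014], 0.55)]
rest [([0.415, 0.344, 0.015], 0.84)]
ink_tin [([0.586, -0.416, 0.082], 0.6)]
matchbox [([0.466, 0.425, 0.018], 0.67), ([0.597, -0.151, 0.053], 0.62)]
side [ 0.06353888 -1.1985628   0.51658997]
tube_blue [([0.383, -0.207, 0.012], 0.79)]
tube_red [([0.421, 0.107, 0.017], 0.73)]
tube_yellow [([0.42, -0.045, 0.013], 0.48), ([0.588, -0.216, 0.052], 0.44)]
lane_blue [([0.598, -0.144, 0.046], 0.97)]
lane_red [([0.587, -0.216, 0.052], 0.55)]
lane_yellow [([0.581, -0.29, 0.056], 0.83)]
scraper [([0.414, -0.379, 0.012], 0.89)]
rest [([0.417, 0.313, 0.018], 0.9)]
ink_tin [([0.575, -0.447, 0.053], 0.79)]
matchbox [([0.462, 0.41, 0.017], 0.55)]
wrist [0.21752009 0.589522   0.38396571]
tube_blue []
tube_red []
tube_yellow []
lane_blue []
lane_red []
lane_yellow []
scraper []
rest [([0.381, 0.366, 0.008], 0.72)]
ink_tin []
matchbox []
```

View pics/top1.png

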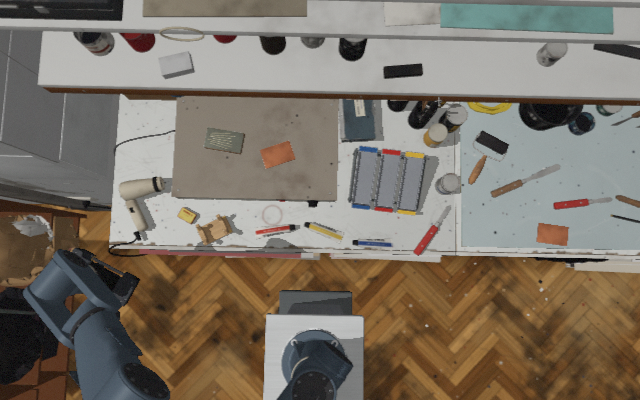

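View pics/side1.png

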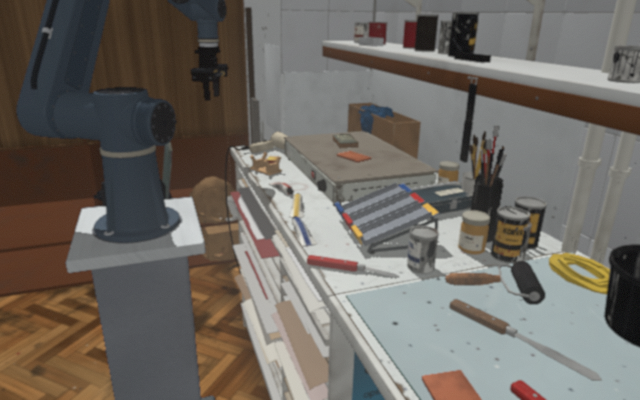

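```bash
python3 - <<'E'
import cv2
a=cv2.imread('pics/top1.png'); b=cv2.imread('pics/side1.png')
A=cv2.resize(a[140:260,165:465],(800,320),interpolation=cv2.INTER_CUBIC)
B=cv2.resize(b[140:285,235:495],(500,279),interpolation=cv2.INTER_CUBIC)
import numpy as np
c=np.zeros((600,800,3),np.uint8);c[:320]=A;c[321:,:500]=B
cv2.imwrite('pics/crop1.png',c)
E
```

```text
(no output)
```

View pics/crop1.png

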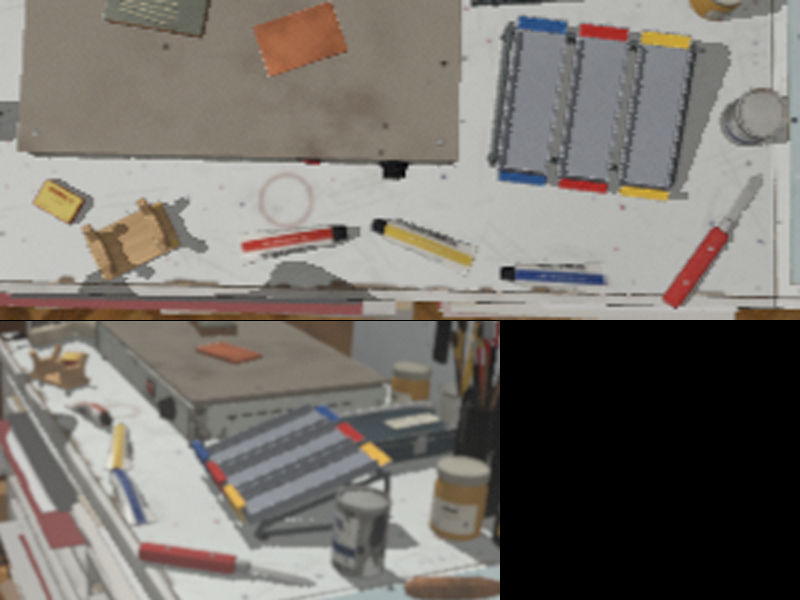

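```bash
cat >> h.py <<'E'
from scipy.spatial.transform import Rotation as Ro
def pose(yaw_dir,tilt=0):
    """tool y along horizontal direction angle yaw_dir (deg), tool z down; tilt about tool y"""
    a=np.radians(yaw_dir); y=np.array([np.cos(a),np.sin(a),0]); z=np.array([0,0,-1.]); x=np.cross(y,z)
    return np.c_[x,y,z]@Ro.from_euler('y',tilt,degrees=True).as_matrix()
def go(p,Rt,p0=None,R0=None):
    s=bot.read_state(); p0=np.array(s['position']) if p0 is None else np.array(p0); R0=np.array(s['tcp_rot']) if R0 is None else R0
    sh=R0.T@(np.array(p)-p0); rv=Ro.from_matrix(R0.T@Rt).as_rotvec(degrees=True)
    print('shift',np.round(sh,4).tolist(),'rot',np.round(rv,1).tolist(),'rows',round(max(np.linalg.norm(sh)/.0417,np.linalg.norm(rv)/7.16),1))
E
python3 - <<'E'
from h import *
d=snap('wrist'); s=bot.read_state(); R=np.array(s['tcp_rot'])
print(d['camera_matrix'],'\n',np.array(d['R'])@R, R.T@(-np.array(d['R']).T@d['t']-s['position']))
for y in (90,-90,63,-117): go([.40,.05,.30],pose(y))
E
```

```text
[[286.1207738    0.         322.95964825]
 [  0.         286.1207738  199.6748379 ]
 [  0.           0.           1.        ]] 
 [[ 8.74183006e-05  9.99999888e-01 -4.65778105e-04]
 [-9.70429330e-01 -2.75987586e-05 -2.41385409e-01]
 [-2.41385395e-01  4.73106237e-04  9.70429218e-01]] [ 6.53944621e-02 -2.95504310e-05 -1.44381493e-01]
shift [-0.3368, -0.4033, -0.0605] rot [0.0, -0.0, -26.2] rows 12.7
shift [-0.3368, -0.4033, -0.0605] rot [-0.0, -0.0, 153.8] rows 21.5
shift [-0.3368, -0.4033, -0.0605] rot [0.0, -0.0, 0.8] rows 12.7
shift [-0.3368, -0.4033, -0.0605] rot [0.0, 0.0, -179.2] rows 25.0
```

View pics/wrist1.png

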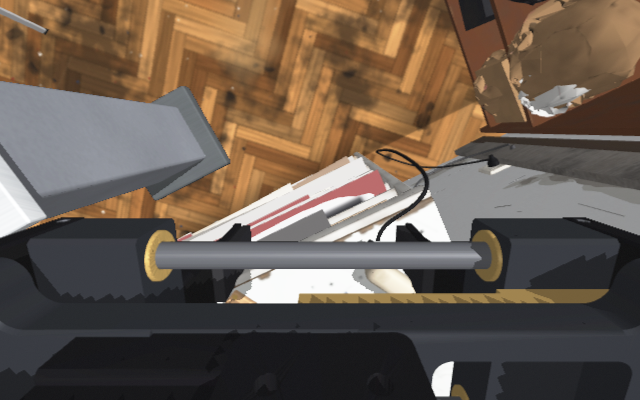

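```bash
python3 - <<'E'
from h import *
go([.43,.25,.34],pose(0)); go([.41,-.05,.34],pose(-90))
E
```

```text
shift [-0.2753, -0.2107, -0.1004] rot [0.0, -0.0, 63.8] rows 8.9
shift [-0.3899, -0.4886, -0.1005] rot [-0.0, -0.0, 153.8] rows 21.5
```

The rows are not in the units I measure in: shifts go in shares of 0.4 m and turns go in shares of 90 degrees. I convert before sending: -0.27 m is -0.675, -0.21 m is -0.525, 57 degrees is 0.6333.

Request:
{"method": "play_rows", "body": {"motion": [[[-0.675,-0.525,-0.25,0,0,0.6333],[-0.675,-0.525,-0.25,0,0,0.6333],[-0.675,-0.525,-0.25,0,0,0.6333],[-0.675,-0.525,-0.25,0,0,0.6333],[-0.675,-0.525,-0.25,0,0,0.6333],[-0.675,-0.525,-0.25,0,0,0.6333],[-0.675,-0.525,-0.25,0,0,0.6333],[-0.675,-0.525,-0.25,0,0,0.6333]]]}}

```text
time_s: 2.37
position: [0.4163, 0.2711, 0.3339]
tcp_rot: [[-0.112, 0.994, 0.001], [0.994, 0.112, 0.0], [0.0, 0.001, -1.0]]
force: [0.3, -0.5, 0.5]
opening: 1.0
grasp_force: 0.0
```

```bash
python3 - <<'E'
from h import *
s=bot.read_state();print(s['position'],s['joint_positions'])
go([.41,-.05,.34],pose(-90))
E
```

```text
[0.41630466 0.27105372 0.33389224] [2.01560762e+01 1.39772082e+01 9.28215075e+01 8.32596594e-04
 7.31661659e+01 1.37185734e+01]
shift [-0.3183, -0.0423, -0.0062] rot [0.0, -0.0, 96.4] rows 13.5
```

Converted, -0.32 m is -0.8, -0.042 m is -0.105, 57 degrees is 0.6333.

Request:
{"method": "play_rows", "body": {"motion": [[[-0.8,-0.105,-0.015,0,0,0.6333],[-0.8,-0.105,-0.015,0,0,0.6333],[-0.8,-0.105,-0.015,0,0,0.6333],[-0.8,-0.105,-0.015,0,0,0.6333],[-0.8,-0.105,-0.015,0,0,0.6333],[-0.8,-0.105,-0.015,0,0,0.6333],[-0.8,-0.105,-0.015,0,0,0.6333],[-0.8,-0.105,-0.015,0,0,0.6333]]]}}

```text
time_s: 3.03
position: [0.4117, -0.0528, 0.3396]
tcp_rot: [[0.774, 0.634, 0.001], [0.634, -0.774, -0.001], [0.0, 0.002, -1.0]]
force: [1.8, 0.9, 0.5]
opening: 1.001
grasp_force: 0.0
```

Converted, 39 degrees is 0.4333.

Request:
{"method": "play_rows", "body": {"motion": [[[0,0,0,0,0,0.4333],[0,0,0,0,0,0.4333],[0,0,0,0,0,0.4333],[0,0,0,0,0,0.4333],[0,0,0,0,0,0.4333],[0,0,0,0,0,0.4333],[0,0,0,0,0,0.4333]]]}}

```text
time_s: 3.62
position: [0.4119, -0.0499, 0.3392]
tcp_rot: [[1.0, 0.012, 0.0], [0.012, -1.0, -0.0], [0.0, 0.0, -1.0]]
force: [0.2, -0.2, -0.1]
opening: 0.998
grasp_force: 0.0
```

```bash
python3 - <<'E'
from h import *
s=bot.read_state();print(s['time_s'],s['position'],s['joint_positions'])
d=snap('wrist','w2.png')
for n in 'tube_blue tube_red tube_yellow lane_blue lane_red lane_yellow scraper rest ink_tin matchbox'.split():
    r=finder.recognise('wrist',n); print(n,[(np.round(q['at'],3).tolist(),round(q['confidence'],2)) for q in r[:3]])
E
```

```text
3.6167 [ 0.4118912  -0.04993431  0.33923841] [-2.24291211e+01  6.19358474e+00  1.02063325e+02 -8.00486872e-04
  7.17214326e+01  6.68563169e+01]
tube_blue [([0.388, -0.192, 0.018], 0.8)]
tube_red [([0.425, 0.14, 0.018], 0.65)]
tube_yellow [([0.426, -0.026, 0.016], 0.89)]
lane_blue [([0.574, -0.148, 0.048], 0.9)]
lane_red [([0.575, -0.228, 0.046], 0.9)]
lane_yellow [([0.575, -0.3, 0.047], 0.73)]
scraper [([0.422, -0.367, 0.022], 0.9)]
rest [([0.421, 0.338, 0.014], 0.79)]
ink_tin [([0.578, -0.41, 0.078], 0.59)]
matchbox [([0.468, 0.426, 0.018], 0.58)]
```

View pics/w2.png

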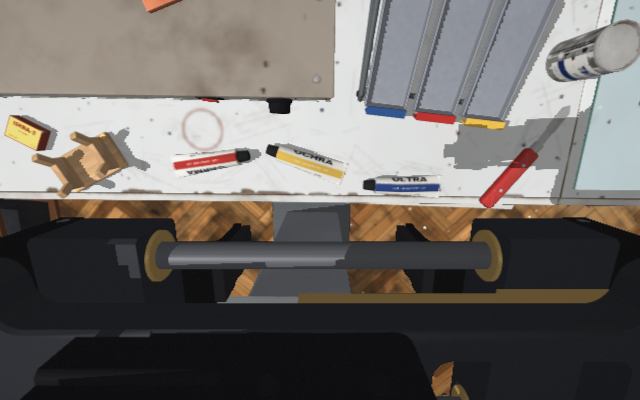

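```bash
cat > fit.py <<'E'
from h import *
from scipy.optimize import minimize
def tubepts():
    P=[]
    for y,w,z0,z1 in [(-67,38,0,4),(-50,37,0,18),(6,32,0,25),(48,28,0,27),(50,20,3,23),(67,20,3,23)]:
        P+=[(sx*w/2,y,z) for sx in(-1,1) for z in(z0,z1)]
    return [np.array(P)/1000]
def scrpts():
    b=lambda x,y0,y1,z0,z1:np.array([(i,j,k) for i in(-x,x) for j in(y0,y1) for k in(z0,z1)])/1000
    return [b(12,-13,102,1,18),b(10,-102,-13,6,9)]
def lanepts():
    return [np.array([(x,y,z) for y in(-32,32) for x,z in((-88,16),(-88,46),(94,85),(92,97))])/1000]
def restpts():
    b=lambda x,y0,y1,z0,z1:np.array([(i,j,k) for i in(-x,x) for j in(y0,y1) for k in(z0,z1)])/1000
    return [b(31,-52,52,0,10),b(31,-42,-30,0,53),b(31,30,42,0,53)]
def tri(P,Q):
    A=[];B=[]
    for d,uv in zip(P,Q):
        o,v=ray(d,uv); v/=np.linalg.norm(v); M=np.eye(3)-np.outer(v,v); A.append(M);B.append(M@o)
    return np.linalg.solve(sum(A),sum(B))
def render(d,parts,q):
    x,y,z,a=q; R=Ro.from_euler('z',a).as_matrix(); m=np.zeros((1600,2560),np.uint8)
    for P in parts:
        uv=np.array([proj(d,R@p+[x,y,z]) for p in P])
        cv2.fillConvexPoly(m,np.round(cv2.convexHull(np.float32(uv))*4+1.5).astype(np.int32),255)
    return cv2.resize(m,(640,400),interpolation=cv2.INTER_AREA)/255.
def fit(views,parts,q0,zfree=True):
    def cost(u):
        q=np.array([u[0]/100,u[1]/100,u[2]/100 if zfree else q0[2],u[3]/10])
        c=0
        for d,m in views:
            r=render(d,parts,q); c+=1-np.minimum(r,m).sum()/np.maximum(r,m).sum()
        return c/len(views)
    best=None
    u0=np.array([q0[0]*100,q0[1]*100,q0[2]*100,q0[3]*10])
    S=np.vstack([u0]+[u0+np.eye(4)[i]*[1,1,.5,1.5][i] for i in range(4)])
    r=minimize(cost,u0,method='Nelder-Mead',options=dict(initial_simplex=S,xatol=.005,fatol=1e-4,maxiter=250))
    u=r.x; return np.array([u[0]/100,u[1]/100,u[2]/100 if zfree else q0[2],np.degrees(u[3]/10)]),r.fun
E
cat > run1.py <<'E'
from fit import *
V={c:snap(c) for c in('wrist','top','side')}
G={'tube_blue':(tubepts(),(.385,-.2,0,np.radians(2)),'wts'),'tube_yellow':(tubepts(),(.42,-.03,0,np.radians(-21)),'wts'),
'tube_red':(tubepts(),(.42,.13,0,np.radians(-172)),'wts'),'scraper':(scrpts(),(.425,-.36,0,np.radians(128)),'wts'),
'lane_blue':(lanepts(),(.585,-.145,0,np.radians(-6)),'ts'),'lane_red':(lanepts(),(.58,-.22,0,np.radians(-6)),'ts'),'lane_yellow':(lanepts(),(.58,-.297,0,np.radians(-6)),'ts'),
'rest':(restpts(),(.42,.335,0,np.radians(115)),'wts')}
for n,(P,q,cs) in G.items():
    vs=[]
    for c in V:
        if c[0] in cs:
            r=finder.outline_of(c,n)
            if r and r[0]['confidence']>.3: vs.append((V[c],np.array(r[0]['pixels'],float)))
    for zf in (True,False):
        q1,c=fit(vs,P,q,zf); print(n,len(vs),zf,np.round(q1,4).tolist(),round(c,3))
print('box corner',tri([V['wrist'],V['top']],[(335,97),(337,199)]))
E
time python3 run1.py
```

```text
tube_blue 3 True [0.3851, -0.1844, -0.0028, -4.3] 0.581
tube_blue 3 False [0.3852, -0.1872, 0.0, -2.491] 0.585
tube_yellow 2 True [0.4239, -0.0206, -0.0059, -18.6254] 0.166
tube_yellow 2 False [0.4244, -0.0221, 0.0, -18.4285] 0.179
tube_red 3 True [0.422, 0.1405, -0.0037, -171.3367] 0.222
tube_red 3 False [0.4222, 0.1395, 0.0, -171.7305] 0.228
scraper 2 True [0.436, -0.3847, -0.0025, 53.4785] 0.207
scraper 2 False [0.4357, -0.3852, 0.0, 53.4648] 0.248
lane_blue 2 True [0.5935, -0.1478, -0.0028, -7.17] 0.205
lane_blue 2 False [0.5934, -0.1471, 0.0, -6.9275] 0.207
lane_red 2 True [0.5861, -0.2226, -0.0019, -5.662] 0.163
lane_red 2 False [0.5845, -0.2234, 0.0, -6.3856] 0.167
lane_yellow 2 True [0.5796, -0.2975, -0.0063, -6.9856] 0.134
lane_yellow 2 False [0.5834, -0.2991, 0.0, -5.8697] 0.178
rest 3 True [0.4207, 0.354, -0.0104, 127.6188] 0.496
rest 3 False [0.4189, 0.3303, 0.0, 143.5976] 0.485
box corner [ 0.50843741 -0.05928874  0.18146066]
real	0m32.982s
user	0m22.365s
sys	0m13.666s
```

```bash
cat > run2.py <<'E'
from fit import *
V={c:snap(c) for c in('wrist','top','side')}
for a,b,p,q in [('wrist','side',(335,97),(340,187)),('top','side',(337,199),(340,187)),('wrist','top',(335,97),(337,199))]:
    print(a,b,tri([V[a],V[b]],[p,q]))
for z in (0,.05,.08): print(z,onplane(V['wrist'],(335,97),z),onplane(V['top'],(337,199),z))
G={'tube_blue':(tubepts(),(.385,-.19,0,np.radians(2))),'rest':(restpts(),(.419,.333,0,np.radians(30))),'scraper':(scrpts(),(.435,-.385,0,np.radians(53)))}
for n,(P,q) in G.items():
    for c in V:
        r=finder.outline_of(c,n)
        if r:
            m=np.array(r[0]['pixels'],float); print(c,r[0]['confidence'],cv2.boundingRect(m.astype(np.uint8)),m.sum())
            q1,k=fit([(V[c],m)],P,q,False); print(n,np.round(q1,4).tolist(),round(k,3))
E
python3 run2.py
```

```text
wrist side [ 0.52663218 -0.06732921  0.06725542]
top side [ 0.52829547 -0.06472142  0.06609327]
wrist top [ 0.5084131  -0.05930047  0.18167433]
0 [ 0.52716303 -0.06753468  0.        ] [ 0.53026104 -0.06515338  0.        ]
0.05 [ 0.52198634 -0.06561687  0.05      ] [ 0.52426429 -0.06319415  0.05      ]
0.08 [ 0.51888032 -0.06446619  0.08      ] [ 0.52066624 -0.06201862  0.08      ]
wrist 0.56 (363, 175, 78, 22) 1323.0
tube_blue [0.3872, -0.1846, 0.0, -3.1117] 0.203
top 0.58 (364, 239, 27, 10) 191.0
tube_blue [0.3839, -0.1843, 0.0, 1.3716] 0.53
side 0.56 (292, 217, 24, 31) 391.0
tube_blue [0.3843, -0.1874, 0.0, -4.2676] 0.234
top 0.74 (195, 214, 37, 31) 649.0
rest [0.4175, 0.3394, 0.0, 26.7677] 0.064
side 0.8 (251, 154, 30, 21) 363.0
rest [0.4182, 0.3316, 0.0, 19.8881] 0.343
wrist 0.63 (479, 107, 91, 101) 1602.0
scraper [0.4346, -0.3831, 0.0, 53.9486] 0.271
top 0.61 (414, 207, 35, 48) 315.0
scraper [0.4329, -0.381, 0.0, 54.3902] 0.309
side 0.62 (307, 255, 92, 23) 696.0
scraper [0.4358, -0.3881, 0.0, 51.7008] 0.263
```

```bash
python3 - <<'E'
from h import *
go([.387,-.179,.16],pose(-3.5))
E
```

```text
shift [-0.0267, 0.1288, 0.1791] rot [-0.0, 0.0, -85.7] rows 12.0
```

Converted, 0.15 m is 0.375, 0.129 m is 0.3225, -57 degrees is -0.6333.

Request:
{"method": "play_rows", "body": {"motion": [[[-0.0675,0.3225,0.375,0,0,-0.6333],[-0.0675,0.3225,0.375,0,0,-0.6333],[-0.0675,0.3225,0.375,0,0,-0.6333],[-0.0675,0.3225,0.375,0,0,-0.6333],[-0.0675,0.3225,0.375,0,0,-0.6333],[-0.0675,0.3225,0.375,0,0,-0.6333],[-0.0675,0.3225,0.375,0,0,-0.6333],[-0.0675,0.3225,0.375,0,0,-0.6333]]]}}

```text
time_s: 6.63
position: [0.3863, -0.1799, 0.1882]
tcp_rot: [[0.54, 0.842, -0.002], [0.842, -0.54, 0.001], [0.0, -0.002, -1.0]]
force: [0.9, 0.1, -1.1]
opening: 0.999
grasp_force: 0.0
```

Converted, 0.03 m is 0.075, -28.7 degrees is -0.3189.

Request:
{"method": "play_rows", "body": {"motion": [[[0,0,0.075,0,0,-0.3189],[0,0,0.075,0,0,-0.3189],[0,0,0.075,0,0,-0.3189],[0,0,0.075,0,0,-0.3189],[0,0,0.075,0,0,-0.3189]]]}}

```text
time_s: 7.05
position: [0.3868, -0.1794, 0.1589]
tcp_rot: [[0.072, 0.997, -0.0], [0.997, -0.072, 0.0], [0.0, -0.0, -1.0]]
force: [0.1, 0.3, 0.5]
opening: 1.004
grasp_force: 0.0
```

```bash
cat > hov.py <<'E'
import sys
from fit import *
n=sys.argv[1]; q=[float(v) for v in sys.argv[2:6]]; q[3]=np.radians(q[3])
s=bot.read_state(); print(s['time_s'],np.round(s['position'],4),np.round(s['joint_positions'],1))
d=snap('wrist',sys.argv[6] if len(sys.argv)>6 else None)
P=scrpts() if n=='scraper' else restpts() if n=='rest' else tubepts()
r=finder.outline_of('wrist',n); print([x['confidence'] for x in r])
if r:
    m=np.array(r[0]['pixels'],float); print(cv2.boundingRect(m.astype(np.uint8)))
    for zf in (True,False): q1,c=fit([(d,m)],P,q,zf); print(np.round(q1,4),round(c,3))
E
python3 hov.py tube_blue .387 -.185 0 -3.5 w3.png
```

```text
7.05 [ 0.3868 -0.1794  0.1589] [-40.   23.3 114.4  -0.   42.2 -35.9]
[0.68]
(307, 132, 34, 109)
[ 0.3851 -0.186  -0.0445 -1.8648] 0.064
[ 0.386  -0.1837  0.     -2.4982] 0.245
```

View pics/w3.png

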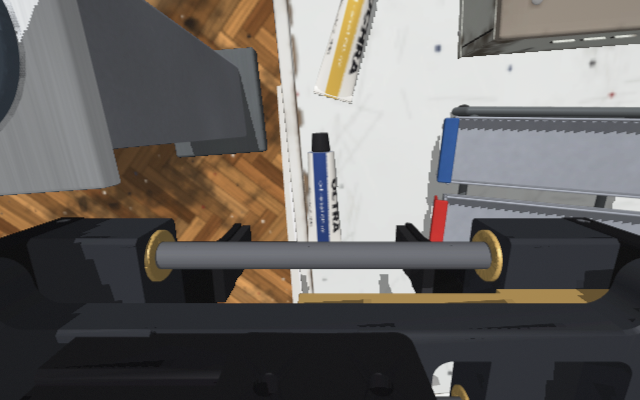

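```bash
python3 - <<'E'
from h import *
d=snap('wrist')
print('captip',onplane(d,(319,132),.02),'shoulder',onplane(d,(320,151),.026))
print('blue tag near face top ends', [onplane(d,p,.047) for p in((445,118),(442,182),(437,198))])
print(onplane(d,(348,100),.003),onplane(d,(315,92),.003))
go([.386,-.180,.026],pose(-3))
E
```

```text
captip [ 0.3881083  -0.11702457  0.02      ] shoulder [ 0.38771738 -0.13471306  0.026     ]
blue tag near face top ends [array([ 0.49782978, -0.1134193 ,  0.047     ]), array([ 0.49652494, -0.16953833,  0.047     ]), array([ 0.49226368, -0.18423557,  0.047     ])]
[ 0.41918508 -0.08849041  0.003     ] [ 0.38703684 -0.07847902  0.003     ]
shift [-0.0006, -0.0009, 0.1332] rot [0.0, 0.0, -1.4] rows 3.2
```

Converted, 0.133 m is 0.3325, 0.13 m is 0.325, -1 degrees is -0.0111.

Request:
{"method": "play_rows", "body": {"motion": [[[0,0,0.1,0,0,-0.0111],[0,0,0.2,0,0,-0.0111],[0,0,0.2875,0,0,-0.0111],[0,0,0.325,0,0,-0.0111],[0,0,0.3325,0,0,-0.0111],[0,0,0.3325,0,0,-0.0111]]]}}

```text
time_s: 7.7
position: [0.3864, -0.179, 0.0253]
tcp_rot: [[0.058, 0.998, -0.002], [0.998, -0.058, 0.001], [0.001, -0.002, -1.0]]
force: [-0.3, -0.3, 0.1]
opening: 1.001
grasp_force: 0.0
```

Request:
{"method": "play_rows", "body": {"motion": [[[0,0,0,0,0,0],[0,0,0,0,0,0],[0,0,0,0,0,0],[0,0,0,0,0,0],[0,0,0,0,0,0],[0,0,0,0,0,0],[0,0,0,0,0,0]]], "fingers": 0.015}}

```text
time_s: 8.28
position: [0.3868, -0.1794, 0.0264]
tcp_rot: [[0.056, 0.998, 0.001], [0.998, -0.056, -0.0], [-0.0, 0.001, -1.0]]
force: [0.9, -0.5, -0.1]
opening: 0.553
grasp_force: 0.0
```

Request:
{"method": "play_rows", "body": {"motion": [[[0,0,-0.075,0,0,0],[0,0,-0.175,0,0,0],[0,0,-0.275,0,0,0],[0,0,-0.375,0,0,0]]]}}

```text
time_s: 8.62
position: [0.3859, -0.1786, 0.1774]
tcp_rot: [[0.057, 0.998, -0.002], [0.998, -0.057, 0.001], [0.001, -0.002, -1.0]]
force: [0.4, -1.8, -0.0]
opening: 0.248
grasp_force: 0.0
```

```bash
cat > lane.py <<'E'
import sys
from h import *
d=snap('wrist',sys.argv[1])
s=bot.read_state(); print(s['time_s'],np.round(s['position'],4),s['opening'],s['grasp_force'])
E
python3 lane.py w4.png
```

```text
8.6667 [ 0.3894 -0.1811  0.1838] 0.22074392970573536 0.0
```

View pics/w4.png

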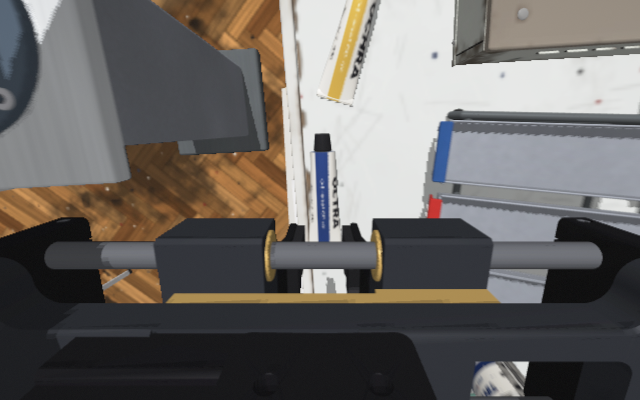

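Converted, 0.09 m is 0.225, 0.06 m is 0.15.

Request:
{"method": "play_rows", "body": {"motion": [[[0,0,0,0,0,0],[0,0,0,0,0,0],[0,0,0.075,0,0,0],[0,0,0.15,0,0,0],[0,0,0.225,0,0,0],[0,0,0.225,0,0,0],[0,0,0.225,0,0,0],[0,0,0.225,0,0,0]]], "fingers": 0.06}}

```text
time_s: 9.33
position: [0.3863, -0.179, 0.0859]
tcp_rot: [[0.056, 0.998, -0.001], [0.998, -0.056, 0.001], [0.001, -0.002, -1.0]]
force: [-0.2, -1.0, 0.1]
opening: 0.667
grasp_force: 0.0
```

```bash
python3 - <<'E'
from h import *
s=bot.read_state(); print(s['time_s'],s['opening'])
go([.387,-.179,.026],pose(-3.3))
E
```

```text
9.3333 0.6665395393488566
shift [-0.0001, 0.0008, 0.0599] rot [-0.1, -0.1, 0.1] rows 1.4
```

Converted, 0.06 m is 0.15, 0.055 m is 0.1375.

Request:
{"method": "play_rows", "body": {"motion": [[[0,0,0.0875,0,0,0],[0,0,0.1375,0,0,0],[0,0,0.15,0,0,0],[0,0,0.15,0,0,0]]]}}

```text
time_s: 9.67
position: [0.3868, -0.1793, 0.0264]
tcp_rot: [[0.056, 0.998, -0.0], [0.998, -0.056, 0.0], [0.0, -0.0, -1.0]]
force: [-0.1, -0.4, -0.1]
opening: 0.688
grasp_force: 0.0
```

Request:
{"method": "play_rows", "body": {"motion": [[[0,0,0,0,0,0],[0,0,0,0,0,0],[0,0,0,0,0,0],[0,0,0,0,0,0],[0,0,0,0,0,0],[0,0,0,0,0,0],[0,0,0,0,0,0],[0,0,0,0,0,0]]], "fingers": 0.015}}

```text
time_s: 10.33
position: [0.3867, -0.1794, 0.0266]
tcp_rot: [[0.056, 0.998, 0.0], [0.998, -0.056, -0.001], [-0.0, 0.0, -1.0]]
force: [-1.3, 0.5, 6.7]
opening: 0.346
grasp_force: 30.1
```

```bash
cat >> h.py <<'E'
LANE={'blue':(.588,-.149),'red':(.584,-.223),'yellow':(.580,-.298)}; LY=-5.5
def lanepose(col,lx,clear,B=False,dcap=.006,dh=.0265,dy=0.):
    O=LANE[col]; c,s_=np.cos(np.radians(20)),np.sin(np.radians(20))
    L=Ro.from_euler('z',LY,degrees=True).as_matrix()
    yt=np.array([-c,0,-s_]); n=np.array([-s_,0,c])
    o=np.array([lx,dy,.020+(lx+.085)*np.tan(np.radians(20))])
    p=L@(o+dcap*yt+(dh+clear)*n)+[O[0],O[1],0]
    return p,(pose(LY-90,20) if B else pose(LY+90,-20))
E
python3 - <<'E'
from h import *
p,R=lanepose('blue',-.005,.06); print(p,R); go(p,R); go(p+[0,0,.05],pose(84.5))
E
```

```text
[ 0.54796228 -0.14514481  0.12834891] [[-0.93536646  0.09584575  0.34044555]
 [ 0.09006555  0.9953962  -0.03278118]
 [-0.34202014  0.         -0.93969262]]
shift [0.0432, 0.1591, -0.1017] rot [-15.3, -15.9, -86.7] rows 12.5
shift [0.0432, 0.1591, -0.1517] rot [-0.0, 0.0, -87.7] rows 12.3
```

Converted, 0.15 m is 0.375, -0.13 m is -0.325, -42 degrees is -0.4667.

Request:
{"method": "play_rows", "body": {"motion": [[[0,0,-0.0875,0,0,0],[0,0,-0.1875,0,0,0],[0,0,-0.2875,0,0,-0.0778],[0.025,0.1,-0.325,-0.0111,-0.0111,-0.1556],[0.05,0.2,-0.325,-0.0222,-0.0222,-0.2333],[0.075,0.275,-0.325,-0.0444,-0.0444,-0.3111],[0.0875,0.325,-0.325,-0.0556,-0.0556,-0.3889],[0.1,0.375,-0.325,-0.0778,-0.0778,-0.4667]]]}}

```text
time_s: 11.0
position: [0.5407, -0.1471, 0.1564]
tcp_rot: [[-0.612, 0.777, 0.148], [0.776, 0.626, -0.076], [-0.152, 0.068, -0.986]]
force: [-0.4, 0.0, -0.8]
opening: 0.343
grasp_force: 29.5
```

```bash
python3 - <<'E'
from h import *
p,R=lanepose('blue',-.005,.06); go(p,R);print(bot.read_state()['joint_positions'])
E
```

```text
shift [0.0013, 0.0049, 0.0285] rot [-7.8, -9.1, -45.1] rows 6.5
[-26.58125945  29.16770534 102.81559718  -0.19193009  38.44221741
 -65.03317304]
```

Converted, 0.028 m is 0.07, 0.005 m is 0.0125, -45.1 degrees is -0.5011.

Request:
{"method": "play_rows", "body": {"motion": [[[0.0025,0.0125,0.07,-0.0867,-0.1011,-0.5011],[0.0025,0.0125,0.07,-0.0867,-0.1011,-0.5011],[0.0025,0.0125,0.07,-0.0867,-0.1011,-0.5011],[0.0025,0.0125,0.07,-0.0867,-0.1011,-0.5011],[0.0025,0.0125,0.07,-0.0867,-0.1011,-0.5011],[0.0025,0.0125,0.07,-0.0867,-0.1011,-0.5011],[0.0025,0.0125,0.07,-0.0867,-0.1011,-0.5011]]]}}

```text
time_s: 11.58
position: [0.5453, -0.1453, 0.1281]
tcp_rot: [[-0.935, 0.113, 0.335], [0.108, 0.994, -0.033], [-0.337, 0.005, -0.942]]
force: [0.4, 0.4, -1.1]
opening: 0.347
grasp_force: 29.5
```

```bash
python3 lane.py w5.png; python3 - <<'E'
from h import *
p,R=lanepose('blue',-.005,.06); go(p,R)
E
```

```text
11.6333 [ 0.5447 -0.1456  0.1278] 0.3440827171777976 29.538436264956545
shift [-0.0032, 0.0008, 0.0006] rot [-0.0, -0.4, -0.8] rows 0.1
```

View pics/w5.png

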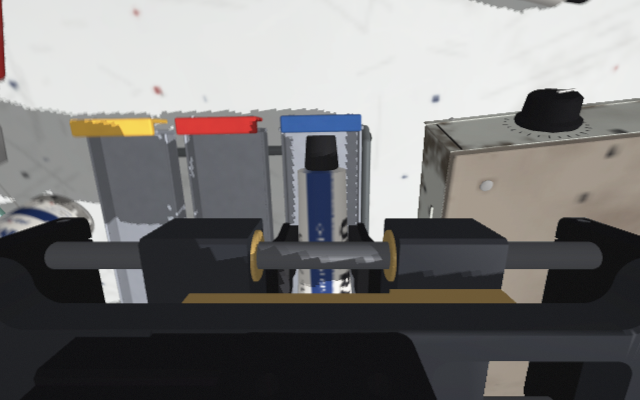

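```bash
python3 - <<'E'
from h import *
d=snap('wrist')
for n,l,r in (('blue',(281,116),(361,115)),('red',(176,119),(260,117)),('yellow',(71,121),(155,120))):
    a,b=onplane(d,l,.047),onplane(d,r,.047); print(n,a,b,(a+b)/2,np.linalg.norm(a-b))
p,R=lanepose('blue',-.005,.007); go(p,R)
E
```

```text
blue [ 0.49219779 -0.1683361   0.047     ] [ 0.49752158 -0.11388311  0.047     ] [ 0.49485968 -0.1411096   0.047     ] 0.05471262020548509
red [ 0.48632341 -0.24038667  0.047     ] [ 0.4912975  -0.18276025  0.047     ] [ 0.48881045 -0.21157346  0.047     ] 0.05784068814511994
yellow [ 0.47973943 -0.31264364  0.047     ] [ 0.4854096  -0.25499104  0.047     ] [ 0.48257452 -0.28381734  0.047     ] 0.05793076369616875
shift [-0.0035, 0.001, 0.0536] rot [-0.1, -0.4, -1.4] rows 1.3
```

Converted, 0.053 m is 0.1325, 0.001 m is 0.0025, -1 degrees is -0.0111.

Request:
{"method": "play_rows", "body": {"motion": [[[-0.0075,0.0025,0.075,0,-0.0044,-0.0111],[-0.0075,0.0025,0.1125,0,-0.0044,-0.0111],[-0.0075,0.0025,0.1325,0,-0.0044,-0.0111],[-0.0075,0.0025,0.1325,0,-0.0044,-0.0111],[-0.0075,0.0025,0.1325,0,-0.0044,-0.0111]]]}}

```text
time_s: 12.1
position: [0.5665, -0.1467, 0.0794]
tcp_rot: [[-0.935, 0.102, 0.341], [0.096, 0.995, -0.035], [-0.343, 0.0, -0.939]]
force: [0.2, 0.4, -1.4]
opening: 0.348
grasp_force: 29.5
```

Request:
{"method": "play_rows", "body": {"motion": [[[0,0,0,0,0,0],[0,0,0,0,0,0],[0,0,0,0,0,0],[0,0,0,0,0,0]]], "fingers": 0.046}}

```text
time_s: 12.43
position: [0.5671, -0.1473, 0.0807]
tcp_rot: [[-0.934, 0.102, 0.343], [0.095, 0.995, -0.036], [-0.345, -0.001, -0.939]]
force: [0.3, -0.2, -0.4]
opening: 0.502
grasp_force: 0.0
```

Converted, -0.08 m is -0.2, -0.04 m is -0.1.

Request:
{"method": "play_rows", "body": {"motion": [[[0,0,-0.1,0,0,0],[0,0,-0.2,0,0,0],[0,0,-0.2,0,0,0]]], "fingers": 0.07}}

```text
time_s: 12.68
position: [0.5399, -0.145, 0.1598]
tcp_rot: [[-0.932, 0.102, 0.348], [0.094, 0.995, -0.039], [-0.35, -0.004, -0.937]]
force: [0.8, -0.3, 0.3]
opening: 0.674
grasp_force: 0.0
```

```bash
sed -i "s/^LANE=.*/LANE={'blue':(.586,-.149),'red':(.581,-.222),'yellow':(.576,-.296)}; LY=-5.3/" h.py; python3 lane.py w6.png; python3 - <<'E'
from h import *
# yellow: origin, yaw
a=np.radians(-18.5+90); q=np.array([.4242,-.0214]); g=q+.006*np.array([np.cos(a),np.sin(a)]); print(g)
go([g[0],g[1],.16],pose(-18.5))
E
```

```text
12.7333 [ 0.5402 -0.145   0.1584] 0.7157019773311235 0.0
[ 0.42610383 -0.01571006]
shift [0.1179, 0.117, -0.0462] rot [18.2, 14.8, 101.5] rows 14.5
```

View pics/w6.png

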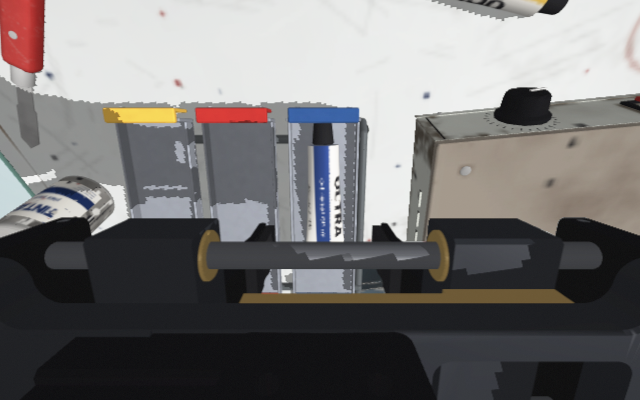

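Converted, 0.118 m is 0.295, 0.117 m is 0.2925, 55 degrees is 0.6111.

Request:
{"method": "play_rows", "body": {"motion": [[[0.075,0.025,-0.075,0.0111,0.0111,0.0778],[0.15,0.075,-0.1,0.0333,0.0222,0.1556],[0.225,0.125,-0.115,0.0556,0.0444,0.2333],[0.295,0.2,-0.115,0.0778,0.0556,0.3],[0.295,0.2925,-0.115,0.0889,0.0667,0.3778],[0.295,0.2925,-0.115,0.1,0.0778,0.4556],[0.295,0.2925,-0.115,0.1111,0.0889,0.5333],[0.295,0.2925,-0.115,0.1111,0.0944,0.6111]]]}}

```text
time_s: 13.4
position: [0.4229, -0.0127, 0.1567]
tcp_rot: [[-0.665, 0.726, 0.178], [0.72, 0.686, -0.108], [-0.201, 0.056, -0.978]]
force: [0.5, 0.2, -0.2]
opening: 0.806
grasp_force: 0.0
```

```bash
python3 - <<'E'
from h import *
go([.4261,-.0157,.16],pose(-18.5))
E
```

```text
shift [-0.005, 0.0004, -0.0024] rot [9.2, 8.7, 61.3] rows 8.7
```

Converted, -0.005 m is -0.0125, -0.002 m is -0.005, 61.3 degrees is 0.6811.

Request:
{"method": "play_rows", "body": {"motion": [[[-0.0125,0,-0.005,0.1022,0.0967,0.6811],[-0.0125,0,-0.005,0.1022,0.0967,0.6811],[-0.0125,0,-0.005,0.1022,0.0967,0.6811],[-0.0125,0,-0.005,0.1022,0.0967,0.6811],[-0.0125,0,-0.005,0.1022,0.0967,0.6811],[-0.0125,0,-0.005,0.1022,0.0967,0.6811],[-0.0125,0,-0.005,0.1022,0.0967,0.6811],[-0.0125,0,-0.005,0.1022,0.0967,0.6811]]], "fingers": 0.06}}

```text
time_s: 14.07
position: [0.4284, -0.0182, 0.1601]
tcp_rot: [[0.233, 0.972, 0.012], [0.972, -0.233, -0.017], [-0.014, 0.016, -1.0]]
force: [-0.5, 0.6, 0.0]
opening: 0.692
grasp_force: 0.0
```

```bash
python3 lane.py w7.png; python3 - <<'E'
from h import *
go([.4261,-.0157,.026],pose(-18.5))
E
```

```text
14.1167 [ 0.4295 -0.0188  0.1602] 0.6913099756033823 0.0
shift [0.004, -0.0063, 0.1341] rot [1.0, 0.7, 4.8] rows 3.2
```

View pics/w7.png

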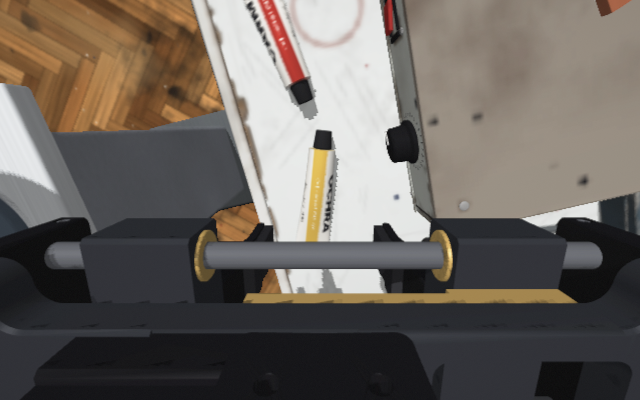

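```bash
python3 - <<'E'
from h import *
d=snap('wrist')
a,b,c=onplane(d,(323,131),.02),onplane(d,(321,152),.022),onplane(d,(315,238),.022)
print(a,b,c,np.degrees(np.arctan2(*(a-c)[1::-1])))
u=(a-c)[:2]/np.linalg.norm((a-c)[:2]); g=a[:2]-.061*u; print('g',g)
r1,r2=onplane(d,(303,104),.015),onplane(d,(260,8),.022); print(r1,r2,np.degrees(np.arctan2(*(r1-r2)[1::-1])))
go([g[0],g[1],.026],pose(np.degrees(np.arctan2(u[1],u[0]))-90))
E
```

```text
[0.44653541 0.04028809 0.02      ] [0.43989185 0.02144822 0.022     ] [ 0.41230106 -0.0642422   0.022     ] 71.8660434699784
g [ 0.42754979 -0.01768213]
[0.43394682 0.06916497 0.015     ] [0.41816201 0.15357248 0.022     ] -79.40762662436585
shift [0.0027, -0.0043, 0.1341] rot [1.0, 0.8, 5.0] rows 3.2
```

Converted, 0.132 m is 0.33, 0.13 m is 0.325, 5 degrees is 0.0556.

Request:
{"method": "play_rows", "body": {"motion": [[[0.0075,-0.01,0.1,0.0111,0.0089,0.0556],[0.0075,-0.01,0.2,0.0111,0.0089,0.0556],[0.0075,-0.01,0.2875,0.0111,0.0089,0.0556],[0.0075,-0.01,0.325,0.0111,0.0089,0.0556],[0.0075,-0.01,0.33,0.0111,0.0089,0.0556],[0.0075,-0.01,0.33,0.0111,0.0089,0.0556]]]}}

```text
time_s: 14.67
position: [0.4231, -0.0158, 0.0268]
tcp_rot: [[0.308, 0.951, -0.009], [0.951, -0.308, 0.002], [-0.0, -0.009, -1.0]]
force: [-5.1, -0.1, -2.3]
opening: 0.692
grasp_force: 0.0
```

Request:
{"method": "play_rows", "body": {"motion": [[[0,0,0,0,0,0],[0,0,0,0,0,0],[0,0,0,0,0,0],[0,0,0,0,0,0],[0,0,0,0,0,0],[0,0,0,0,0,0],[0,0,0,0,0,0],[0,0,0,0,0,0]]], "fingers": 0.015}}

```text
time_s: 15.33
position: [0.4237, -0.0159, 0.0289]
tcp_rot: [[0.309, 0.951, -0.006], [0.951, -0.309, 0.001], [-0.0, -0.006, -1.0]]
force: [-5.8, 0.6, -2.7]
opening: 0.327
grasp_force: 28.7
```

```bash
python3 - <<'E'
from h import *
s=bot.read_state(); print(s['position'],s['opening'],s['grasp_force'],s['joint_positions'])
p,R=lanepose('yellow',-.005,.06,dh=.028); go(p,R)
E
```

```text
[ 0.42366009 -0.01592843  0.0289098 ] 0.32726601552001255 28.682146864011884 [-1.73140227e+01  4.00858753e+01  1.19134578e+02 -6.71533958e-02
  2.11205556e+01  7.29345123e-01]
shift [-0.2284, 0.191, -0.1019] rot [-18.2, -14.6, -101.5] rows 14.5
```

Converted, -0.15 m is -0.375, -0.14 m is -0.35, -39 degrees is -0.4333.

Request:
{"method": "play_rows", "body": {"motion": [[[0,0,-0.0875,0,0,0],[0,0,-0.1875,0,0,0],[0,0,-0.2875,0,0,-0.0556],[-0.05,0.05,-0.375,-0.0111,-0.0111,-0.1222],[-0.125,0.1125,-0.375,-0.0222,-0.0222,-0.2],[-0.2,0.175,-0.375,-0.0444,-0.0333,-0.2778],[-0.275,0.2375,-0.375,-0.0556,-0.0444,-0.3556],[-0.35,0.3,-0.375,-0.0667,-0.0556,-0.4333]]]}}

```text
time_s: 16.0
position: [0.4987, -0.1892, 0.1807]
tcp_rot: [[-0.356, 0.928, 0.11], [0.927, 0.366, -0.086], [-0.12, 0.071, -0.99]]
force: [-0.1, 1.0, -1.3]
opening: 0.333
grasp_force: 28.7
```

```bash
python3 - <<'E'
from h import *
s=bot.read_state(); print(s['position'],s['opening'],s['grasp_force'])
p,R=lanepose('yellow',-.005,.06,dh=.028); go(p,R)
E
```

```text
[ 0.49873226 -0.18921559  0.1807432 ] 0.33281918008651934 28.671499653719366
shift [-0.1024, -0.0072, 0.0634] rot [-11.2, -9.5, -62.3] rows 8.9
```

Converted, -0.102 m is -0.255, -0.06 m is -0.15, -56 degrees is -0.6222.

Request:
{"method": "play_rows", "body": {"motion": [[[-0.075,0,0,-0.0111,-0.0111,-0.0778],[-0.15,-0.0075,0,-0.0278,-0.0222,-0.1556],[-0.225,-0.0125,0.025,-0.0444,-0.0333,-0.2333],[-0.255,-0.0175,0.075,-0.0556,-0.0444,-0.3111],[-0.255,-0.0175,0.125,-0.0667,-0.0556,-0.3889],[-0.255,-0.0175,0.1575,-0.0833,-0.0722,-0.4667],[-0.255,-0.0175,0.1575,-0.1,-0.0833,-0.5444],[-0.255,-0.0175,0.1575,-0.1111,-0.0944,-0.6222]]]}}

```text
time_s: 16.67
position: [0.5328, -0.2901, 0.1272]
tcp_rot: [[-0.916, 0.256, 0.308], [0.252, 0.966, -0.055], [-0.312, 0.028, -0.95]]
force: [0.3, 0.3, -0.9]
opening: 0.333
grasp_force: 28.7
```

```bash
python3 - <<'E'
from h import *
s=bot.read_state(); print(s['position'],s['opening'],s['grasp_force'])
p,R=lanepose('yellow',-.005,.04,dh=.028); go(p,R)
E
```

```text
[ 0.53280472 -0.29006055  0.12724942] 0.33262432074212805 28.67924299556762
shift [-0.0043, -0.0007, 0.0185] rot [-1.6, -1.7, -9.6] rows 1.4
```

Converted, 0.018 m is 0.045, -0.004 m is -0.01, -9.6 degrees is -0.1067.

Request:
{"method": "play_rows", "body": {"motion": [[[-0.01,-0.0025,0.045,-0.0178,-0.0189,-0.1067],[-0.01,-0.0025,0.045,-0.0178,-0.0189,-0.1067],[-0.01,-0.0025,0.045,-0.0178,-0.0189,-0.1067],[-0.01,-0.0025,0.045,-0.0178,-0.0189,-0.1067]]]}}

```text
time_s: 17.0
position: [0.5421, -0.2934, 0.1122]
tcp_rot: [[-0.935, 0.1, 0.341], [0.094, 0.995, -0.034], [-0.342, 0.0, -0.94]]
force: [0.7, 0.3, -1.9]
opening: 0.334
grasp_force: 28.7
```

```bash
python3 lane.py w8.png; python3 - <<'E'
from h import *
p,R=lanepose('yellow',-.005,.007,dh=.028); go(p,R)
E
```

```text
17.05 [ 0.5422 -0.2933  0.1123] 0.32709121181585826 28.68055875878781
shift [0.0005, 0.0005, 0.0343] rot [-0.1, 0.0, -0.4] rows 0.8
```

View pics/w8.png

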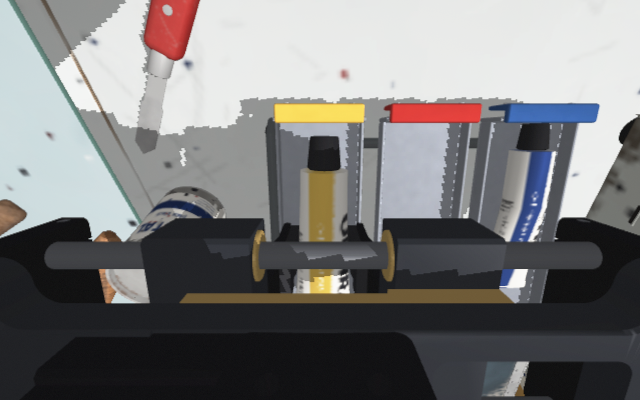

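Converted, 0.034 m is 0.085, 0.02 m is 0.05.

Request:
{"method": "play_rows", "body": {"motion": [[[0,0.0025,0.05,0,0,0],[0,0.0025,0.085,0,0,0],[0,0.0025,0.085,0,0,0],[0,0.0025,0.085,0,0,0]]]}}

```text
time_s: 17.38
position: [0.5536, -0.2926, 0.0794]
tcp_rot: [[-0.936, 0.098, 0.339], [0.093, 0.995, -0.032], [-0.341, 0.002, -0.94]]
force: [0.1, -0.6, -0.4]
opening: 0.33
grasp_force: 28.7
```

Request:
{"method": "play_rows", "body": {"motion": [[[0,0,0,0,0,0],[0,0,0,0,0,0],[0,0,0,0,0,0],[0,0,0,0,0,0]]], "fingers": 0.046}}

```text
time_s: 17.72
position: [0.5537, -0.2934, 0.0801]
tcp_rot: [[-0.935, 0.099, 0.34], [0.093, 0.995, -0.033], [-0.342, 0.001, -0.94]]
force: [1.2, -0.8, 0.0]
opening: 0.5
grasp_force: 0.0
```

Converted, -0.11 m is -0.275, -0.08 m is -0.2.

Request:
{"method": "play_rows", "body": {"motion": [[[0,0,-0.1,0,0,0],[0,0,-0.2,0,0,0],[0,0,-0.275,0,0,0],[0,0,-0.275,0,0,0]]], "fingers": 0.06}}

```text
time_s: 18.05
position: [0.5169, -0.2914, 0.1883]
tcp_rot: [[-0.933, 0.099, 0.346], [0.092, 0.995, -0.039], [-0.348, -0.005, -0.938]]
force: [0.4, -0.4, -0.4]
opening: 0.673
grasp_force: 0.0
```

```bash
python3 lane.py w9.png; python3 - <<'E'
from h import *
go([.422,.1315,.17],pose(9))
E
```

```text
18.1 [ 0.5167 -0.2909  0.1863] 0.6763453385230954 0.0
shift [0.133, 0.411, -0.0331] rot [13.1, 17.3, 74.5] rows 10.8
```

View pics/w9.png

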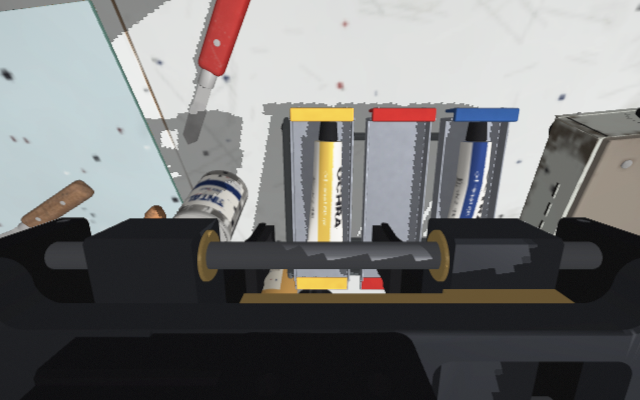

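Converted, 0.32 m is 0.8, 0.28 m is 0.7, 55 degrees is 0.6111.

Request:
{"method": "play_rows", "body": {"motion": [[[0.025,0.1,-0.05,0.0111,0.0167,0.0778],[0.0575,0.2,-0.0825,0.0222,0.0333,0.1556],[0.0925,0.3,-0.0825,0.0389,0.05,0.2222],[0.125,0.4,-0.0825,0.0556,0.0667,0.3],[0.1625,0.5,-0.0825,0.0667,0.0889,0.3778],[0.2,0.6,-0.0825,0.0778,0.1056,0.4556],[0.225,0.7,-0.0825,0.0944,0.1222,0.5333],[0.2575,0.8,-0.0825,0.1056,0.1389,0.6111]]]}}

```text
time_s: 18.77
position: [0.4601, -0.0557, 0.1876]
tcp_rot: [[-0.678, 0.719, 0.151], [0.719, 0.692, -0.067], [-0.153, 0.063, -0.986]]
force: [0.1, 0.2, -1.2]
opening: 0.689
grasp_force: 0.0
```

```bash
python3 - <<'E'
from h import *
go([.422,.1315,.17],pose(9))
E
```

```text
shift [0.1631, 0.101, -0.001] rot [6.2, 7.4, 34.5] rows 5.0
```

Converted, 0.163 m is 0.4075, 0.101 m is 0.2525, 34.5 degrees is 0.3833.

Request:
{"method": "play_rows", "body": {"motion": [[[0.0875,0.05,0,0.0133,0.0167,0.0778],[0.175,0.1075,0,0.0267,0.0333,0.1556],[0.2625,0.1625,0,0.0444,0.0556,0.2333],[0.35,0.2175,0,0.0556,0.0667,0.3111],[0.4075,0.2525,0,0.0689,0.0822,0.3833],[0.4075,0.2525,0,0.0689,0.0822,0.3833],[0.4075,0.2525,0,0.0689,0.0822,0.3833]]]}}

```text
time_s: 19.35
position: [0.4212, 0.1322, 0.1685]
tcp_rot: [[-0.164, 0.986, -0.001], [0.986, 0.164, -0.001], [-0.001, -0.001, -1.0]]
force: [0.2, -1.0, -0.5]
opening: 0.693
grasp_force: 0.0
```

```bash
python3 - <<'E'
from fit import *
s=bot.read_state(); print(s['time_s'],s['position'],s['joint_positions'])
d=snap('wrist','w10.png'); r=finder.outline_of('wrist','tube_red'); print([x['confidence'] for x in r])
m=np.array(r[0]['pixels'],np.uint8); print(cv2.boundingRect(m))
vs=np.where(m.any(1))[0]
for v in np.linspace(vs[0]+2,vs[-1]-2,7).astype(int):
    u=np.where(m[v])[0]; print(v,u.min(),u.max(),onplane(d,((u.min()+u.max())/2,v),.012).round(4))
go([.422,.1315,.028],pose(9))
t=snap('top'); r=finder.outline_of('top','tube_red')
for x in r[:2]:
  m=np.array(x['pixels'],float);print(x['confidence'],m.sum(),fit([(t,m)],tubepts(),(.422,.137,0,np.radians(-171)),False))
E
```

```text
19.35 [0.4211915  0.13218748 0.16846541] [ 2.90686423e+00  2.31852798e+01  1.11852491e+02 -9.61525333e-02
  4.50025692e+01 -6.49130458e+00]
[0.57]
(307, 123, 37, 118)
125 307 343 [0.412  0.2005 0.012 ]
143 308 342 [0.4149 0.1827 0.012 ]
162 310 341 [0.4187 0.1635 0.012 ]
181 311 339 [0.4216 0.1435 0.012 ]
200 312 339 [0.4256 0.123  0.012 ]
219 313 337 [0.4286 0.1016 0.012 ]
238 319 333 [0.4334 0.0798 0.012 ]
shift [0.0021, 0.0002, 0.1409] rot [0.0, 0.2, 0.5] rows 3.4
```

Converted, 0.141 m is 0.3525, 0.135 m is 0.3375.

Request:
{"method": "play_rows", "body": {"motion": [[[-0.005,0.005,0.1,0,0,0],[-0.005,0.005,0.2,0,0,0],[-0.005,0.005,0.2875,0,0,0],[-0.005,0.005,0.3375,0,0,0],[-0.005,0.005,0.3525,0,0,0],[-0.005,0.005,0.3525,0,0,0]]]}}

```text
time_s: 20.05
position: [0.424, 0.1267, 0.0272]
tcp_rot: [[-0.16, 0.987, -0.002], [0.987, 0.16, -0.002], [-0.002, -0.002, -1.0]]
force: [-0.3, 0.8, 0.5]
opening: 0.689
grasp_force: 0.0
```

Request:
{"method": "play_rows", "body": {"motion": [[[0,0,0,0,0,0],[0,0,0,0,0,0],[0,0,0,0,0,0],[0,0,0,0,0,0],[0,0,0,0,0,0],[0,0,0,0,0,0],[0,0,0,0,0,0],[0,0,0,0,0,0]]], "fingers": 0.015}}

```text
time_s: 20.72
position: [0.4249, 0.1279, 0.0291]
tcp_rot: [[-0.162, 0.987, 0.003], [0.987, 0.162, -0.002], [-0.002, 0.002, -1.0]]
force: [-1.1, -0.3, 7.2]
opening: 0.333
grasp_force: 29.7
```

```bash
python3 - <<'E'
from h import *
s=bot.read_state(); print(s['position'],s['opening'],s['grasp_force'],s['joint_positions'])
p,R=lanepose('red',-.005,.06,B=True,dh=.028); print(p); go(p,R)
E
```

```text
[0.42493606 0.12792224 0.02905158] 0.3330469990921658 29.65100617526332 [  2.34917141  40.31031048 116.60014585  -0.30739503  22.93562537
  -6.67470897]
[ 0.54043823 -0.2182372   0.12975845]
shift [-0.3605, 0.0582, -0.0997] rot [-18.0, 14.1, 103.4] rows 14.8
```

Converted, -0.19 m is -0.475, 0.005 m is 0.0125, 39 degrees is 0.4333.

Request:
{"method": "play_rows", "body": {"motion": [[[0,0,-0.0875,0,0,0],[0,0,-0.1875,0,0,0],[0,0,-0.2875,0,0,0.0556],[-0.075,0.0125,-0.3625,-0.0111,0.0111,0.1222],[-0.175,0.025,-0.3875,-0.0222,0.0222,0.2],[-0.275,0.045,-0.3875,-0.0444,0.0333,0.2778],[-0.375,0.0625,-0.3875,-0.0556,0.0444,0.3556],[-0.475,0.075,-0.3875,-0.0667,0.0556,0.4333]]]}}

```text
time_s: 21.38
position: [0.485, -0.0562, 0.1846]
tcp_rot: [[0.492, 0.862, 0.119], [0.863, -0.501, 0.063], [0.115, 0.072, -0.991]]
force: [1.2, 0.4, -0.4]
opening: 0.327
grasp_force: 28.6
```

```bash
python3 - <<'E'
from h import *
s=bot.read_state(); print(s['position'],s['opening'],s['grasp_force'])
p,R=lanepose('red',-.005,.06,B=True,dh=.028,dcap=.0085); go(p,R)
E
```

```text
[ 0.48498438 -0.0562094   0.18456332] 0.3266394084538164 28.625997316266876
shift [-0.1199, 0.1229, 0.0512] rot [-11.4, 9.6, 64.3] rows 9.2
```

Converted, 0.123 m is 0.3075, 0.005 m is 0.0125, 56 degrees is 0.6222.

Request:
{"method": "play_rows", "body": {"motion": [[[-0.0625,0.0625,0,-0.0111,0.0111,0.0778],[-0.125,0.125,0,-0.0278,0.0222,0.1556],[-0.1875,0.1875,0,-0.0444,0.0333,0.2333],[-0.25,0.25,0.0125,-0.0556,0.0444,0.3111],[-0.3,0.3075,0.05,-0.0667,0.0556,0.3889],[-0.3,0.3075,0.0875,-0.0833,0.0722,0.4667],[-0.3,0.3075,0.1275,-0.1,0.0833,0.5444],[-0.3,0.3075,0.1275,-0.1111,0.0944,0.6222]]]}}

```text
time_s: 22.05
position: [0.5362, -0.2155, 0.125]
tcp_rot: [[0.947, 0.056, 0.316], [0.059, -0.998, 0.0], [0.315, 0.018, -0.949]]
force: [0.0, 0.5, -1.0]
opening: 0.326
grasp_force: 28.6
```

```bash
python3 - <<'E'
from h import *
s=bot.read_state(); print(s['position'],s['opening'],s['grasp_force'])
p,R=lanepose('red',-.005,.04,B=True,dh=.028,dcap=.0085); go(p,R)
E
```

```text
[ 0.53618716 -0.21547656  0.12495536] 0.32632569565518155 28.632442746165907
shift [0.0034, 0.0034, 0.0168] rot [-1.8, 1.5, 8.4] rows 1.2
```

Converted, 0.017 m is 0.0425, 0.01 m is 0.025, 8.4 degrees is 0.0933.

Request:
{"method": "play_rows", "body": {"motion": [[[0.0075,0.0075,0.025,-0.0167,0.0133,0.0778],[0.0075,0.0075,0.0425,-0.02,0.0167,0.0933],[0.0075,0.0075,0.0425,-0.02,0.0167,0.0933],[0.0075,0.0075,0.0425,-0.02,0.0167,0.0933]]]}}

```text
time_s: 22.38
position: [0.5467, -0.2186, 0.1128]
tcp_rot: [[0.935, -0.083, 0.344], [-0.076, -0.997, -0.033], [0.345, 0.005, -0.939]]
force: [0.7, 0.9, 0.3]
opening: 0.331
grasp_force: 28.6
```

```bash
python3 - <<'E'
from h import *
p,R=lanepose('red',-.005,.007,B=True,dh=.028,dcap=.0085); print(p);go(p,R)
E
```

```text
[ 0.55614861 -0.21969461  0.07909969]
shift [-0.0027, 0.0001, 0.0349] rot [0.1, -0.2, 0.6] rows 0.8
```

Converted, 0.035 m is 0.0875, 0.02 m is 0.05, 0.5 degrees is 0.0056.

Request:
{"method": "play_rows", "body": {"motion": [[[-0.005,0,0.05,0,0,0.0056],[-0.005,0,0.0875,0,0,0.0056],[-0.005,0,0.0875,0,0,0.0056],[-0.005,0,0.0875,0,0,0.0056]]]}}

```text
time_s: 22.72
position: [0.5572, -0.22, 0.0797]
tcp_rot: [[0.934, -0.093, 0.344], [-0.086, -0.996, -0.034], [0.346, 0.002, -0.938]]
force: [-0.4, 1.2, -0.6]
opening: 0.329
grasp_force: 28.6
```

Request:
{"method": "play_rows", "body": {"motion": [[[0,0,0,0,0,0],[0,0,0,0,0,0],[0,0,0,0,0,0],[0,0,0,0,0,0]]], "fingers": 0.046}}

```text
time_s: 23.05
position: [0.5574, -0.2204, 0.0808]
tcp_rot: [[0.934, -0.094, 0.346], [-0.087, -0.996, -0.035], [0.348, 0.003, -0.938]]
force: [-1.0, 0.3, 0.5]
opening: 0.5
grasp_force: 0.0
```

Converted, -0.11 m is -0.275, -0.08 m is -0.2.

Request:
{"method": "play_rows", "body": {"motion": [[[0,0,-0.1,0,0,0],[0,0,-0.2,0,0,0],[0,0,-0.275,0,0,0],[0,0,-0.275,0,0,0]]], "fingers": 0.06}}

```text
time_s: 23.38
position: [0.5199, -0.2176, 0.1883]
tcp_rot: [[0.932, -0.095, 0.351], [-0.086, -0.995, -0.04], [0.353, 0.007, -0.935]]
force: [0.2, -0.1, 0.1]
opening: 0.672
grasp_force: 0.0
```

```bash
python3 - <<'E'
from h import *
s=bot.read_state(); print(s['joint_positions'],s['opening'])
go([.402,-.36,.17],pose(54))
for n in('tube_red','tube_blue','tube_yellow'):
  for c in('top','side'):
    snap(c); print(n,c,[(np.round(q['at'],3).tolist(),q['confidence']) for q in finder.recognise(c,n)[:2]])
E
```

```text
[-39.96660259  24.59218043 108.43862728  21.97480933  31.35517436
  38.10406527] 0.6723789926212133
shift [-0.1041, 0.1528, -0.0185] rot [27.0, -6.8, -147.2] rows 20.9
tube_red top [([0.597, -0.222, 0.065], 0.53)]
tube_red side [([0.558, -0.227, 0.06], 0.87)]
tube_blue top [([0.607, -0.15, 0.062], 0.82)]
tube_blue side [([0.562, -0.155, 0.055], 0.9), ([0.464, 0.413, 0.016], 0.69)]
tube_yellow top [([0.59, -0.296, 0.066], 0.5)]
tube_yellow side [([0.554, -0.303, 0.06], 0.71)]
```

Converted, 0.153 m is 0.3825, -0.06 m is -0.15, -56 degrees is -0.6222.

Request:
{"method": "play_rows", "body": {"motion": [[[-0.05,0.075,-0.045,0.0111,0,-0.0778],[-0.1,0.15,-0.045,0.0278,0,-0.1556],[-0.15,0.225,-0.045,0.0444,-0.0111,-0.2333],[-0.2,0.3,-0.045,0.0556,-0.0111,-0.3111],[-0.26,0.3825,-0.045,0.0667,-0.0167,-0.3889],[-0.26,0.3825,-0.045,0.0833,-0.0222,-0.4667],[-0.26,0.3825,-0.045,0.1,-0.0222,-0.5444],[-0.26,0.3825,-0.045,0.1111,-0.0278,-0.6222]]]}}

```text
time_s: 24.65
position: [0.4002, -0.3609, 0.1635]
tcp_rot: [[0.663, 0.702, 0.261], [0.706, -0.702, 0.095], [0.25, 0.121, -0.961]]
force: [0.9, 0.4, 0.2]
opening: 0.687
grasp_force: 0.0
```

```bash
python3 - <<'E'
from h import *
s=bot.read_state(); print(s['joint_positions'],s['opening'])
go([.402,-.36,.17],pose(54))
E
```

```text
[-62.73261092  28.75629508 103.82745999  21.9356477   47.47598474
 -33.54947768] 0.6865085710995614
shift [0.0034, 0.0014, -0.0057] rot [17.6, -4.7, -97.4] rows 13.8
```

Converted, -0.006 m is -0.015, 0.003 m is 0.0075, -56 degrees is -0.6222.

Request:
{"method": "play_rows", "body": {"motion": [[[0.0075,0.0025,-0.015,0.0144,-0.0033,-0.0778],[0.0075,0.0025,-0.015,0.0278,-0.0078,-0.1556],[0.0075,0.0025,-0.015,0.0422,-0.0111,-0.2333],[0.0075,0.0025,-0.015,0.0556,-0.0156,-0.3111],[0.0075,0.0025,-0.015,0.07,-0.0189,-0.3889],[0.0075,0.0025,-0.015,0.0844,-0.0222,-0.4667],[0.0075,0.0025,-0.015,0.0989,-0.0267,-0.5444],[0.0075,0.0025,-0.015,0.1111,-0.03,-0.6222]]]}}

```text
time_s: 25.32
position: [0.4028, -0.3583, 0.1705]
tcp_rot: [[-0.224, 0.97, 0.09], [0.972, 0.215, 0.098], [0.076, 0.109, -0.991]]
force: [0.3, -0.1, -0.2]
opening: 0.691
grasp_force: 0.0
```

```bash
python3 - <<'E'
from h import *
s=bot.read_state(); print(s['joint_positions'],s['opening'])
go([.402,-.36,.17],pose(54))
E
```

```text
[-57.60547741  29.39527575  98.36785157   9.08087919  54.59330159
 -75.76750294] 0.6912154552675964
shift [-0.0015, -0.0012, 0.0003] rot [7.6, -1.9, -41.2] rows 5.9
```

Converted, -0.001 m is -0.0025, -41.2 degrees is -0.4578.

Request:
{"method": "play_rows", "body": {"motion": [[[-0.0025,-0.0025,0,0.0144,-0.0033,-0.0778],[-0.0025,-0.0025,0,0.0289,-0.0067,-0.1556],[-0.0025,-0.0025,0,0.0433,-0.0111,-0.2333],[-0.0025,-0.0025,0,0.0578,-0.0144,-0.3111],[-0.0025,-0.0025,0,0.0722,-0.0178,-0.3889],[-0.0025,-0.0025,0,0.0844,-0.0211,-0.4578],[-0.0025,-0.0025,0,0.0844,-0.0211,-0.4578]]]}}

```text
time_s: 25.9
position: [0.402, -0.3585, 0.1703]
tcp_rot: [[-0.807, 0.59, -0.0], [0.59, 0.807, 0.002], [0.001, 0.001, -1.0]]
force: [0.2, -0.2, 0.1]
opening: 0.689
grasp_force: 0.0
```

```bash
python3 - <<'E'
from fit import *
s=bot.read_state(); print(s['time_s'],s['position'],s['joint_positions'])
d=snap('wrist','w11.png')
r=finder.outline_of('wrist','scraper'); print([x['confidence'] for x in r])
for x in r[:1]:
    m=np.array(x['pixels'],np.uint8); print(cv2.boundingRect(m))
    vs=np.where(m.any(1))[0]
    for v in np.linspace(vs[0]+1,vs[-1]-1,8).astype(int):
        u=np.where(m[v])[0]; print(v,u.min(),u.max(),onplane(d,((u.min()+u.max())/2,v),.016).round(4))
go([.402,-.36,.022],pose(54))
E
```

```text
25.9 [ 0.40203193 -0.35847967  0.17031754] [-5.36317773e+01  2.91340489e+01  9.83791106e+01  3.91988680e-02
  5.25746199e+01 -1.07482784e+02]
[0.91]
(308, 136, 24, 157)
137 312 328 [ 0.3543 -0.3269  0.016 ]
159 309 331 [ 0.3723 -0.3402  0.016 ]
181 309 331 [ 0.3909 -0.3539  0.016 ]
203 310 331 [ 0.4106 -0.3677  0.016 ]
225 310 331 [ 0.4308 -0.3825  0.016 ]Traceback (most recent call last):
  File "<stdin>", line 9, in <module>
    return umr_minimum(a, axis, None, out, keepdims, initial, where)
ValueError: zero-size array to reduction operation minimum which has no identity
```

View pics/w11.png

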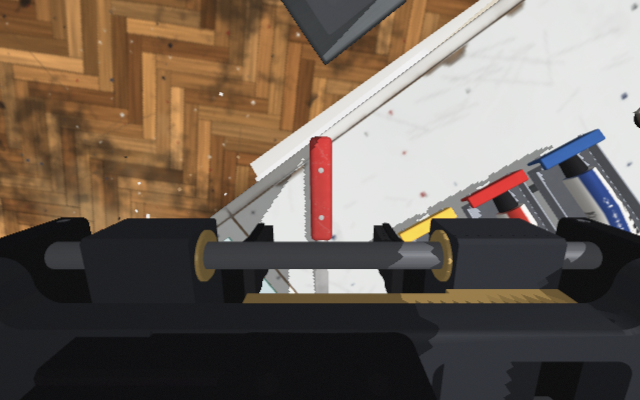

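Converted, 0.146 m is 0.365, -0.004 m is -0.01.

Request:
{"method": "play_rows", "body": {"motion": [[[-0.01,-0.005,0.1,0,0,0],[-0.01,-0.005,0.2,0,0,0],[-0.01,-0.005,0.2875,0,0,0],[-0.01,-0.005,0.3375,0,0,0],[-0.01,-0.005,0.3625,0,0,0],[-0.01,-0.005,0.365,0,0,0],[-0.01,-0.005,0.365,0,0,0]]]}}

```text
time_s: 26.58
position: [0.4039, -0.3635, 0.0246]
tcp_rot: [[-0.805, 0.594, 0.0], [0.594, 0.805, 0.001], [0.001, 0.001, -1.0]]
force: [-0.2, -0.2, 0.5]
opening: 0.69
grasp_force: 0.0
```

Request:
{"method": "play_rows", "body": {"motion": [[[0,0,0,0,0,0],[0,0,0,0,0,0],[0,0,0,0,0,0],[0,0,0,0,0,0],[0,0,0,0,0,0],[0,0,0,0,0,0],[0,0,0,0,0,0],[0,0,0,0,0,0]]], "fingers": 0.008}}

```text
time_s: 27.25
position: [0.404, -0.3632, 0.0249]
tcp_rot: [[-0.805, 0.593, 0.0], [0.593, 0.805, 0.001], [0.0, 0.001, -1.0]]
force: [0.2, -0.3, 3.5]
opening: 0.27
grasp_force: 30.0
```

Converted, -0.15 m is -0.375, -0.12 m is -0.3.

Request:
{"method": "play_rows", "body": {"motion": [[[0,0,0,0,0,0],[0,0,-0.0125,0,0,0],[0,0,-0.1,0,0,0],[0,0,-0.2,0,0,0],[0,0,-0.3,0,0,0],[0,0,-0.375,0,0,0],[0,0,-0.375,0,0,0]]]}}

```text
time_s: 27.83
position: [0.4063, -0.3662, 0.1808]
tcp_rot: [[-0.806, 0.592, 0.008], [0.592, 0.806, -0.009], [-0.011, -0.003, -1.0]]
force: [0.6, -0.8, -0.5]
opening: 0.271
grasp_force: 30.0
```

```bash
python3 - <<'E'
from fit import *
t=snap('top'); w=snap('side')
vs=[]
for c,d in (('top',t),('side',w)):
    for x in finder.outline_of(c,'rest')[:1]:
        m=np.array(x['pixels'],float)
        print(c,fit([(d,m)],restpts(),(.418,.339,0,np.radians(27)),False)); vs.append((d,m))
print(fit(vs,restpts(),(.418,.339,0,np.radians(27)),True))
go([.412,.335,.24],pose(27)); print(bot.read_state()['joint_positions'])
E
```

```text
top (array([ 0.41877657,  0.33928617,  0.        , 27.12551715]), np.float64(0.08061244756339037))
side (array([ 0.418,  0.339,  0.   , 27.   ]), np.float64(1.0))
(array([ 4.18452472e-01,  3.39155317e-01, -3.59736397e-04,  2.65728870e+01]), np.float64(0.539693555492526))
shift [0.4061, 0.567, -0.064] rot [0.1, -0.2, 26.7] rows 16.8
[-5.37863417e+01  2.91355465e+01  9.76841141e+01  5.47956492e-02
  5.34304103e+01 -1.07476900e+02]
```

Converted, 0.238 m is 0.595, 0.204 m is 0.51, 16 degrees is 0.1778.

Request:
{"method": "play_rows", "body": {"motion": [[[0.03,0.045,-0.075,0,0,0.0222],[0.075,0.1075,-0.15,0,0,0.0444],[0.1325,0.1875,-0.15,0,0,0.0667],[0.19,0.2675,-0.15,0,0,0.0889],[0.25,0.35,-0.15,0,0,0.1111],[0.3075,0.43,-0.15,0,0,0.1333],[0.365,0.51,-0.15,0,0,0.1556],[0.425,0.595,-0.15,0,0,0.1778]]]}}

```text
time_s: 28.7
position: [0.4064, -0.0688, 0.2331]
tcp_rot: [[-0.609, 0.793, -0.004], [0.793, 0.609, 0.003], [0.005, -0.001, -1.0]]
force: [1.3, 0.4, -1.6]
opening: 0.277
grasp_force: 30.0
```

```bash
python3 - <<'E'
from fit import *
go([.41,.25,.24],pose(27)); print(bot.read_state()['joint_positions'])
E
```

```text
shift [0.2508, 0.1969, -0.0059] rot [-0.1, -0.3, 10.5] rows 7.6
[-2.52837564e+01  1.45323815e+01  1.11299032e+02  7.74039285e-02
  5.44621490e+01 -6.28215073e+01]
```

Converted, 0.213 m is 0.5325, 0.09 m is 0.225, 10.5 degrees is 0.1167.

Request:
{"method": "play_rows", "body": {"motion": [[[0.075,0.06,-0.015,0,0,0.0222],[0.15,0.12,-0.015,0,0,0.0444],[0.225,0.18,-0.015,0,0,0.0667],[0.3,0.24,-0.015,0,0,0.0889],[0.375,0.3,-0.015,0,0,0.1167],[0.45,0.3625,-0.015,0,0,0.1167],[0.5,0.4375,-0.015,0,0,0.1167],[0.5325,0.4825,-0.015,0,0,0.1167]]]}}

```text
time_s: 29.37
position: [0.4297, 0.2187, 0.2392]
tcp_rot: [[-0.459, 0.889, -0.003], [0.889, 0.459, 0.001], [0.003, -0.003, -1.0]]
force: [1.4, -0.6, -1.6]
opening: 0.266
grasp_force: 30.0
```

```bash
python3 - <<'E'
from fit import *
d=snap('wrist','w12.png'); s=bot.read_state(); print(s['position'],s['tcp_rot'],s['joint_positions'])
t=snap('top')
vs=[]
for c,dd in (('wrist',d),('top',t)):
    for x in finder.outline_of(c,'rest')[:1]:
        m=np.array(x['pixels'],float); print(c,x['confidence'],cv2.boundingRect(m.astype(np.uint8)))
        print(fit([(dd,m)],restpts(),(.418,.339,0,np.radians(27)),False)); vs.append((dd,m))
print(fit(vs,restpts(),(.418,.339,0,np.radians(27)),True))
E
```

```text
[0.43156075 0.22101441 0.23947873] [[-4.59129436e-01  8.88369141e-01 -6.56245681e-04]
 [ 8.88360140e-01  4.59127903e-01  4.22267115e-03]
 [ 4.05259145e-03  1.35577012e-03 -9.99990869e-01]] [ 13.73499868  19.45538493 101.78190486   0.28537633  58.74210568
 -13.74406851]
wrist 0.67 (330, 45, 70, 90)
(array([ 0.41815667,  0.33623467,  0.        , 27.54266811]), np.float64(0.07085724797932136))
top 0.47 (205, 230, 16, 15)
(array([ 0.39676862,  0.33648928,  0.        , -6.03069089]), np.float64(0.7441107849777978))
(array([ 4.18153512e-01,  3.37220766e-01, -2.19811646e-03,  2.78430177e+01]), np.float64(0.4096901024042))
```

View pics/w12.png

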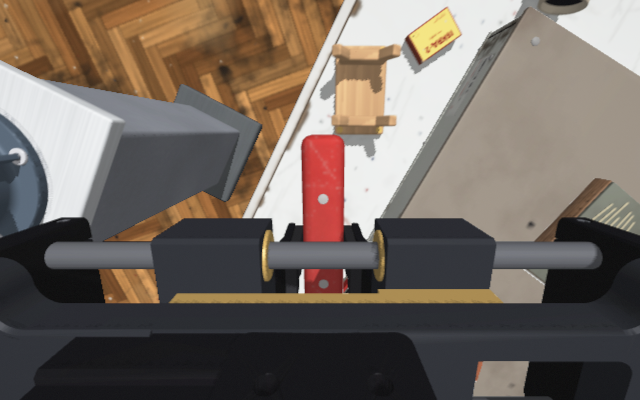

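```bash
python3 - <<'E'
from h import *
go([.4183,.337,.115],pose(27.4))
E
```

```text
shift [0.1126, 0.0466, 0.1242] rot [-0.3, -0.1, -0.1] rows 4.2
```

Converted, 0.124 m is 0.31, 0.1126 m is 0.2815, -0.3 degrees is -0.0033.

Request:
{"method": "play_rows", "body": {"motion": [[[0.07,0.03,0.025,0,0,0],[0.14,0.06,0.05,0,0,0],[0.2125,0.09,0.1,0,0,0],[0.2625,0.1125,0.175,0,0,0],[0.2815,0.1165,0.25,-0.0033,0,0],[0.2815,0.1165,0.3,-0.0033,0,0],[0.2815,0.1165,0.31,-0.0033,0,0],[0.2815,0.1165,0.31,-0.0033,0,0]]]}}

```text
time_s: 30.23
position: [0.4192, 0.3352, 0.1154]
tcp_rot: [[-0.455, 0.89, -0.001], [0.89, 0.455, 0.0], [0.001, -0.001, -1.0]]
force: [-0.2, 0.2, -1.0]
opening: 0.273
grasp_force: 30.0
```

```bash
python3 - <<'E'
from fit import *
s=bot.read_state();print(s['position'])
d=snap('wrist'); x=finder.outline_of('wrist','scraper')
for c in ('wrist','side','top'):
    if c!='wrist': snap(c)
    print(c,[(np.round(q['at'],3).tolist(),q['confidence']) for q in finder.recognise(c,'scraper')[:2]])
go([.4183,.337,.06],pose(27.4))
E
```

```text
[0.41917073 0.33519815 0.1153591 ]
wrist [([0.407, 0.362, 0.113], 0.97)]
side [([0.432, 0.3, 0.105], 0.74)]
top [([0.453, 0.277, 0.104], 0.64)]
shift [0.0012, -0.0034, 0.0587] rot [0.5, -0.1, -0.3] rows 1.4
```

Converted, 0.056 m is 0.14, -0.001 m is -0.0025.

Request:
{"method": "play_rows", "body": {"motion": [[[0.0025,-0.0025,0.0625,0,0,0],[0.0025,-0.0025,0.1,0,0,0],[0.0025,-0.0025,0.125,0,0,0],[0.0025,-0.0025,0.1375,0,0,0],[0.0025,-0.0025,0.14,0,0,0],[0.0025,-0.0025,0.14,0,0,0]]]}}

```text
time_s: 31.08
position: [0.4198, 0.338, 0.0616]
tcp_rot: [[-0.456, 0.89, 0.005], [0.89, 0.456, 0.004], [0.001, 0.006, -1.0]]
force: [-0.5, -0.0, -0.6]
opening: 0.27
grasp_force: 30.0
```

```bash
python3 - <<'E'
from fit import *
s=bot.read_state();print(s['position'],s['force'],s['moment'])
for c in ('side','top'):
    d=snap(c); print(c,[(np.round(q['at'],3).tolist(),q['confidence']) for q in finder.recognise(c,'scraper')[:1]])
go([.4183,.337,.06],pose(27.4))
E
```

```text
[0.41984232 0.33799329 0.06157478] [-0.51273485 -0.00734703 -0.6434327 ] [-0.02751491 -0.01058866 -0.00507569]
side [([0.433, 0.298, 0.048], 0.64)]
top [([0.451, 0.281, 0.045], 0.55)]
shift [-0.0002, -0.0021, 0.0021] rot [0.4, -0.1, -0.2] rows 0.1
```

Converted, 0.003 m is 0.0075, 0.0025 m is 0.0063.

Request:
{"method": "play_rows", "body": {"motion": [[[0,-0.0025,0.005,0,0,0],[0,-0.0025,0.0063,0,0,0],[0,-0.0025,0.0075,0,0,0],[0,-0.0025,0.0075,0,0,0]]]}}

```text
time_s: 31.62
position: [0.4186, 0.3374, 0.0588]
tcp_rot: [[-0.457, 0.89, 0.005], [0.89, 0.457, 0.003], [0.001, 0.006, -1.0]]
force: [-1.6, -0.2, 3.2]
opening: 0.277
grasp_force: 30.0
```

Request:
{"method": "play_rows", "body": {"motion": [[[0,0,0,0,0,0],[0,0,0,0,0,0],[0,0,0,0,0,0],[0,0,0,0,0,0],[0,0,0,0,0,0]]], "fingers": 0.045}}

```text
time_s: 32.03
position: [0.4187, 0.3375, 0.0583]
tcp_rot: [[-0.457, 0.89, 0.005], [0.89, 0.457, 0.004], [0.001, 0.006, -1.0]]
force: [-0.0, 0.6, 0.0]
opening: 0.496
grasp_force: 0.0
```

Converted, -0.2 m is -0.5, -0.19 m is -0.475.

Request:
{"method": "play_rows", "body": {"motion": [[[0,0,-0.025,0,0,0],[0,0,-0.075,0,0,0],[0,0,-0.175,0,0,0],[0,0,-0.275,0,0,0],[0,0,-0.375,0,0,0],[-0.075,0,-0.475,0,0,0],[-0.175,0,-0.5,0,0,0],[-0.275,0,-0.5,0,0,0]]]}}

```text
time_s: 32.7
position: [0.468, 0.2434, 0.2633]
tcp_rot: [[-0.46, 0.888, 0.014], [0.888, 0.46, 0.007], [-0.001, 0.016, -1.0]]
force: [0.9, 0.0, -0.0]
opening: 0.517
grasp_force: 0.0
```

```bash
python3 - <<'E'
from fit import *
s=bot.read_state();print(s['time_s'],s['position'],s['opening'])
D={c:snap(c,c+'9.png') for c in('wrist','side','top')}
for n in 'scraper tube_blue tube_red tube_yellow ink_tin matchbox'.split():
    for c in D: print(n,c,[(np.round(q['at'],3).tolist(),round(q['confidence'],2)) for q in finder.recognise(c,n)[:1]])
vs=[]
for c in D:
    r=finder.outline_of(c,'scraper')
    if r:
        m=np.array(r[0]['pixels'],float); vs.append((D[c],m)); q,k=fit([vs[-1]],scrpts(),(.436,.301,.033,np.radians(27.4)),False); print(c,q,k)
print(fit(vs,scrpts(),(.436,.301,.033,np.radians(27.4)),True))
E
```

```text
32.7 [0.46795584 0.24341462 0.26332588] 0.5167801859666178
scraper wrist [([0.425, 0.323, 0.054], 0.6)]
scraper side [([0.426, 0.303, 0.048], 0.74)]
scraper top [([0.415, 0.348, 0.048], 0.68)]
tube_blue wrist []
tube_blue side [([0.565, -0.156, 0.054], 0.64)]
tube_blue top [([0.585, -0.15, 0.06], 0.62)]
tube_red wrist [([0.423, 0.325, 0.054], 0.24)]
tube_red side [([0.557, -0.23, 0.059], 0.84)]
tube_red top [([0.578, -0.221, 0.067], 0.91)]
tube_yellow wrist []
tube_yellow side [([0.553, -0.299, 0.06], 0.95)]
tube_yellow top [([0.569, -0.292, 0.065], 0.76)]
ink_tin wrist []
ink_tin side [([0.572, -0.444, 0.052], 0.56)]
ink_tin top [([0.583, -0.418, 0.085], 0.73)]
matchbox wrist [([0.464, 0.427, 0.018], 0.94)]
matchbox side []
matchbox top [([0.611, -0.154, 0.056], 0.71)]
wrist [ 0.43724747  0.30162504  0.033      27.70321782] 0.15708241996737882
side [ 0.436  0.301  0.033 27.4  ] 1.0
top [ 0.43756588  0.29933104  0.033      26.11056624] 0.6220314525399271
(array([ 0.4374413 ,  0.30176096,  0.03097971, 27.65994317]), np.float64(0.5936824669581456))
```

```bash
python3 -c "
from h import *
print(np.abs(bot.read_state()['qvel']).max()); print(bot.hand_in())"
```

```text
0.11047710940378397
the job is handed in; nothing more can be done
None
```

I handed the job in at about 33 s, but it returned no verdict. By the final camera readings, all three tubes are cap-down against the stop in their colour lanes. The scraper lies in both notches of the rest, and the tin and matchbox have not moved.

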